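# Lay soap cartons in a pinwheel on the washstand board

### The arm

A 7-joint arm with a two-finger parallel gripper is mounted at the origin on the work surface. World frame = base frame: x ahead of the robot, y to its left, z up, the work surface at z = 0. Lengths are in m, angles in rad, forces in N, time in s.
With the tool pointing down it reaches from about 0.4 to 0.85 m from the base axis. Payload 4.5 kg.
Tool frame: the origin (TCP) lies at the very end of the fingers, on their centre line; the grasp point (between the pads) lies 19 mm behind it; z points along the fingers, x is the direction in which the jaws open and shut, and the axes are right-handed (so a half turn about z gives the same grasp; the last joint's range is limited). The gripper opens to 88 mm and grips with 3 to 60 N. Pads are 18 mm wide; open, the fingers measure 123 mm over their backs; the gripper's body (75 mm by 187 mm) begins 45 mm behind the grasp point.
Start: joints at [-1.299, 0.689, -0.195, 1.565, 0.157, 0.902, -0.215], TCP at [0.147, 0.607, 0.206] pointing down, gripper open.
Joint ranges: [-3.01, 3.01], [-0.46, 2.08], [-1.47, 1.51], [0.13, 2.56], [-1, 4.14], [0.04, 2.09], [-2.66, 2.66]. Speed limits (rad/s): [2.57, 2.57, 3.14, 3.14, 3.14, 3.14, 3.14].

### API

Orientations are given as a unit quaternion [w, x, y, z].
In Python, from bench import telemetry, snapshot, r, spotter gives the robot as it stands.
- The arm moves only by the tool carry_out, never from a script. Its argument "increments" is a list that holds one entry, the list of rows, each a list of 7 numbers: the opening, from 0 (shut) to 1 (fully open), then the shift along the tool's x, y, z in cm, then the turn, a rotation vector about the tool's x, y, z in degrees. A call has exactly 5 rows; each row shifts and turns the commanded pose from where the row before left it, along the tool's axes as they then stand; what a row does not reach is not made up. A row lasts 1/12 s, in which the tool goes at most 41.7 mm and 7.16 degrees, less where a joint would pass 70% of its speed; a pose out of reach is approached as far as the arm can. A call with a gripper value outside its range is refused whole. The fingers move at their own pace and stop on an object; "force" is the grip in N (left out, the last holds). Time passes only in rows, so rows that do not move let the fingers close, or fill a call up. It gives the time, the measured TCP pose, the force and the opening at its end, in the units of the state.
- telemetry.sense(): the state, without advancing time (a new reading comes with each control period).
- snapshot(name): name is "side" or "top"; returns a dict with "color" (384x512x3 uint8, blue, green, red), "fov_y" (degrees; the focal length in pixels is half the picture's height over the tangent of half this angle, whatever the lens; pixels are square), "cx", "cy" (the principal point, pixels), "k1" (the pictures are not rectified: a ray, as slopes to the right and down, at radius r is drawn at 1 + k1 r^2 times it, then the intrinsics apply), "world_from_camera" (4x4, takes a point from camera to world coordinates). Camera axes: x right, y down, z forward; pixel columns grow to the right and rows downward; lengths in m; the calibration is good to about 2 mm. A picture is of the moment at which its call begins. There is no depth.
- r.hand_in(): hands the job in, once; it reports no verdict.
Trained networks look in the newest picture that a camera, given by its name, has taken for a name from the list of things; names that differ only in an ending like _2 or _b are one class to them, and where a whole thing is asked for, a point or a joint stands for the part that bears it (a point fixed in the world has none). Each returns a list of dicts, best first, with "conf" (0 to 1); they miss things now and then, are a little off and sometimes report something else, mostly with a low value. They report only what shows in the picture. A call takes as long as a camera call. They do not tell look-alikes from the thing itself.
- spotter.recognise(name, camera): "at" ([x, y, z] in m, in world coordinates, good to about 4 mm: the middle of the surface that is visible of it).
- spotter.pinpoint(name, camera): "at" ([x, y, z] in m, in world coordinates, good to about 4 mm: a listed point, or the origin of a listed thing).
The state is a dict: "time_s": time; "joints": joint angles; "qvel": joint speeds; "joint_efforts": joint torques, N m; "eef_pos": TCP position; "orientation": TCP orientation; "force": force on the tool from outside, world axes, zero at the start; "torque": the same for the moment, N m; "opening": finger opening in m.
Only numpy, scipy, OpenCV 4.12 (cv2) and the standard library are available. Lean on these libraries where they do the work, as an engineer would, in place of code of your own. Each camera call takes 0.05 s, during which the arm holds its last target. There are 200 camera calls.

### The job

On the washstand, one soap carton already lies in a corner of the square slatted wooden board. Take the three loose cartons from the counter and lay them flat on the board to complete a pinwheel layer of four: one carton in each corner, lined up with the board's edges and about flush with them, each turned a quarter turn from its neighbours, with an open square left in the middle. Keep the first carton where it lies and leave the bowl, the soap dish and the tumbler alone.

Things in the scene. Friction and masses are not known exactly. Their poses are not given: they have to be found in the camera images.
- slab: fixed square board of dark wooden slats, 164 x 164 mm, upper face 22 mm above the counter; origin at the centre of its underside on the counter, x and y along its edges (slats run along x), z up. The four cartons are laid with their outer faces 3 mm in from its edges, 8 mm between one carton's end and the next one's long side, leaving a 58 mm square opening in the middle
- carton_laid: the carton that already lies on the board, in its corner at -x -y, length along the board's x: a closed soap carton, brown board with a white paper band round its middle, 100 (x, its length) x 50 (y) x 34 mm (z, height as it lies), 120 g; origin at the centre of the box. It starts on place_a
- carton_1: one of the three loose cartons lying flat on the counter, all alike, any of them may go to any place: a closed soap carton, brown board with a white paper band round its middle, 100 (x, its length) x 50 (y) x 34 mm (z, height as it lies), 120 g; origin at the centre of the box. 
- carton_2: one of the three loose cartons lying flat on the counter, all alike, any of them may go to any place: a closed soap carton, brown board with a white paper band round its middle, 100 (x, its length) x 50 (y) x 34 mm (z, height as it lies), 120 g; origin at the centre of the box. 
- carton_3: one of the three loose cartons lying flat on the counter, all alike, any of them may go to any place: a closed soap carton, brown board with a white paper band round its middle, 100 (x, its length) x 50 (y) x 34 mm (z, height as it lies), 120 g; origin at the centre of the box. 
- place_a (a point): point on the slab's upper face under the centre of the place for the carton that lies with its length along the slab's x axis, at (-29, -54) mm in the slab's frame. Already taken by carton_laid
- place_b (a point): point on the slab's upper face under the centre of the place for the carton that lies with its length along the slab's y axis, at (54, -29) mm in the slab's frame. 
- place_c (a point): point on the slab's upper face under the centre of the place for the carton that lies with its length along the slab's x axis, at (29, 54) mm in the slab's frame. 
- place_d (a point): point on the slab's upper face under the centre of the place for the carton that lies with its length along the slab's y axis, at (-54, 29) mm in the slab's frame. 
- bowl: terracotta bowl, 130 mm across, 50 mm tall, a bystander; origin under its centre
- dish: green soap dish with a bar of soap, 90 x 125 mm, 40 mm tall, a bystander; origin under its centre
- tumbler: white tumbler with a toothbrush, 72 mm across, 95 mm tall, 173 mm with the brush, a bystander; origin under its centre
Things that resemble listed ones, but are neither listed nor needed, are in the scene too. Leave any black look-alike of the carton_2 alone. What is shaped like the carton_3 but red is not meant.

How it is judged:
By the outcome, as a careful person would: the job done as asked, in the order asked, and still so for the second after the job is handed in, with the robot touching nothing.
It also fails if it takes over 61 s, if anything falls off the work surface, if the arm or the gripper's body presses on something with over 40 N, if the wrist force passes 120 N, or if a joint passes its speed limit or range.

## Working session

There is one attempt and no reset: what is moved stays moved. The work goes in short steps, Python scripts to look and compute and a tool call to move; the robot and the scene stay as the last step left them, time stands still between calls to the robot, and variables do not carry over. Pictures are saved under pics/ and viewed, about 8 in all and at most 12, crops included, and the job is handed in when it is done.

Besides the shell and the picture viewer there is one more tool, called after ">>>" in YAML: its name, and indented under it one key for each argument. carry_out: Moves the arm, as the interface text tells. Its arguments: {"type":"object","properties":{"increments":{"type":"array","items":{"type":"array","items":{"type":"array","items":{"type":"number"}}}},"force":{"type":"number"}},"required":["increments"]}

```bash
ls; mkdir -p pics
python3 - <<'E'
from bench import telemetry, snapshot, r, spotter
import cv2,numpy as np
for c in ["side","top"]:
    s=snapshot(c); cv2.imwrite(f"pics/{c}0.png",s["color"])
    print(c,s["fov_y"],s["cx"],s["cy"],s["k1"],np.round(s["world_from_camera"],3).tolist())
for n in ["carton_1","slab","place_b","place_c","place_d","bowl","dish","tumbler"]:
    for d in spotter.pinpoint(n,"top"): print(n,round(d["conf"],2),np.round(d["at"],3))
print(telemetry.sense())
E
```

```text
pics
side 46.132111461865435 247.91927156787793 181.93545182208246 -0.07830763230711422 [[0.983, -0.141, 0.12, 0.422], [-0.185, -0.758, 0.626, -0.827], [0.003, -0.637, -0.771, 1.058], [0.0, 0.0, 0.0, 1.0]]
top 42.17874654613998 259.530444546278 189.21277293694794 -0.13346681588856985 [[0.012, -0.989, 0.144, 0.391], [-1.0, -0.009, 0.017, -0.008], [-0.016, -0.144, -0.989, 1.428], [0.0, 0.0, 0.0, 1.0]]
carton_1 0.95 [0.508 0.486 0.016]
carton_1 0.89 [0.347 0.375 0.015]
carton_1 0.8 [0.496 0.349 0.012]
carton_1 0.69 [0.439 0.127 0.019]
carton_1 0.63 [0.816 0.253 0.019]
slab 0.58 [ 0.506 -0.154  0.001]
place_b 0.69 [ 0.532 -0.093  0.023]
place_b 0.66 [ 0.565 -0.177  0.022]
place_b 0.63 [0.495 0.35  0.012]
place_b 0.59 [ 0.45  -0.139  0.022]
place_b 0.59 [ 0.487 -0.214  0.022]
place_c 0.69 [ 0.532 -0.093  0.023]
place_c 0.66 [ 0.565 -0.177  0.022]
place_c 0.63 [0.495 0.35  0.012]
place_c 0.59 [ 0.45  -0.139  0.022]
place_c 0.59 [ 0.487 -0.214  0.022]
place_d 0.69 [ 0.532 -0.093  0.023]
place_d 0.66 [ 0.565 -0.177  0.022]
place_d 0.63 [0.495 0.35  0.012]
place_d 0.59 [ 0.45  -0.139  0.022]

[... 189 characters left out ...]
ts': array([-1.29920859,  0.68915858, -0.19462253,  1.56537698,  0.15729265,
        0.90250073, -0.21508178]), 'qvel': array([ 8.73693667e-04, -2.52226745e-03,  3.43725242e-04, -1.49510198e-03,
       -1.06502184e-03,  7.09906692e-05, -1.78203255e-03]), 'joint_efforts': array([ 1.08071649e-05, -5.27097380e+01, -1.26577277e+00, -1.53604317e+01,
       -5.18926908e-02,  3.89107236e-04,  5.34972821e-05]), 'eef_pos': array([0.1471768 , 0.60739535, 0.20618612]), 'orientation': array([ 9.01070926e-06,  7.85968219e-01,  6.18266899e-01, -3.12287784e-05]), 'force': array([ 0.31724305,  0.19878364, -0.61118836]), 'torque': array([-0.01177396,  0.00180323,  0.04482121]), 'opening': 0.0882572206513497}
```

View pics/top0.png

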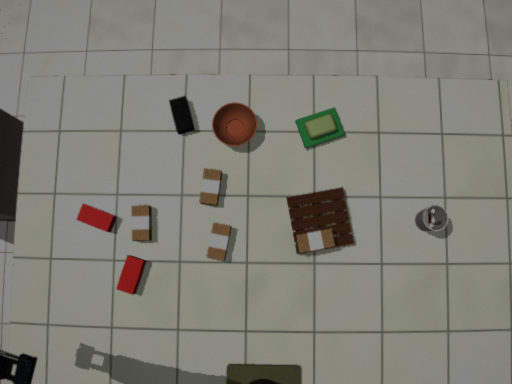

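View pics/side0.png

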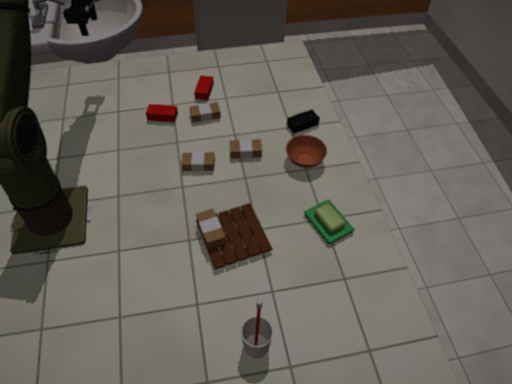

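The top view shows brown cartons with a white band at (211,187), (219,242) and (141,223), which are the three I want. The laid carton is at (315,240) on the slab at (320,220). The look-alikes are red at (97,218) and (131,274), and black at (182,115). Next I fit box silhouettes in both cameras.

```bash
cat > h.py <<'E'
from bench import telemetry, snapshot, r, spotter
import cv2,numpy as np
from scipy.optimize import minimize
def proj(s,P):
    T=np.linalg.inv(s["world_from_camera"]); p=np.asarray(P)@T[:3,:3].T+T[:3,3]
    u=p[:,:2]/p[:,2:]; u=u*(1+s["k1"]*(u**2).sum(1,keepdims=True))
    f=192/np.tan(np.radians(s["fov_y"]/2)); return u*f+[s["cx"],s["cy"]]
def box(x,y,a,sz,z0=0,off=(0,0)):
    c,n=np.cos(a),np.sin(a); R=np.array([[c,-n],[n,c]])
    return np.array([[*(R@[off[0]+i*sz[0]/2,off[1]+j*sz[1]/2]+[x,y]),z0+k*sz[2]] for i in(-1,1) for j in(-1,1) for k in(0,1)])
def carton(p,z0=0): return box(*p,(.1,.05,.034),z0)
def slab(p): return np.vstack([box(*p,(.164,.164,.022)),box(*p,(.1,.05,.034),.022,(-.029,-.054))])
def mask(s,pts,lo_s=75,grow=4):
    """brown pixels near the hull of the projected guess"""
    hsv=cv2.cvtColor(s["color"],cv2.COLOR_BGR2HSV)
    m=((hsv[...,1]>lo_s)&((hsv[...,0]<24)|(hsv[...,0]>170))).astype(np.uint8)
    g=np.zeros_like(m); cv2.fillConvexPoly(g,cv2.convexHull(proj(s,pts).astype(np.int32)),1)
    m&=cv2.dilate(g,np.ones((2*grow+1,)*2)); return m
def biggest(m,minarea=6):
    n,l,st,_=cv2.connectedComponentsWithStats(m,connectivity=8)
    return np.isin(l,[i for i in range(1,n) if st[i,4]>=minarea]).astype(np.uint8)
def soft(pts2,x0,y0,w,h,K=8):
    im=np.zeros((h*K,w*K),np.uint8)
    q=(cv2.convexHull(pts2.astype(np.float32))[:,0]-[x0-.5,y0-.5])*K-.5
    cv2.fillConvexPoly(im,np.round(q*16).astype(np.int32),255,shift=4)
    return cv2.resize(im,(w,h),interpolation=cv2.INTER_AREA)/255.
def fit(cams,model,p0,grow=9,lo_s=75):
    ms=[]
    for s in cams:
        m=biggest(mask(s,model(p0),lo_s,grow)); ys,xs=np.nonzero(m)
        H=cv2.convexHull(np.c_[xs,ys].astype(np.int32)); f=np.zeros_like(m); cv2.fillConvexPoly(f,H,1)
        x0,y0=xs.min()-12,ys.min()-12; w,h=np.ptp(xs)+25,np.ptp(ys)+25
        ms.append((s,f[y0:y0+h,x0:x0+w].astype(float),x0,y0,w,h))
    def c(q):
        p=np.array(p0)+np.array(q)*[.01,.01,.1]
        return sum(((soft(proj(s,model(p)),x0,y0,w,h)-f)**2).sum()/f.sum() for s,f,x0,y0,w,h in ms)
    b=None
    for q0 in ([0,0,0],[.5,-.5,1],[-.5,.5,-1]):
        o=minimize(c,q0,method="Nelder-Mead",options=dict(initial_simplex=np.array([q0]*4)+np.vstack([np.zeros(3),np.eye(3)*.8]),xatol=.003,fatol=1e-5,maxiter=300))
        if b is None or o.fun<b.fun:b=o
    return np.array(p0)+b.x*[.01,.01,.1],b.fun
def draw(s,items,name,x0,y0,w,h,k):
    im=cv2.resize(s["color"][y0:y0+h,x0:x0+w],None,fx=k,fy=k,interpolation=cv2.INTER_CUBIC)
    for pts in items:
        q=cv2.convexHull(((proj(s,pts)-[x0-.5,y0-.5])*k).astype(np.float32)).astype(np.int32)
        cv2.polylines(im,[q],True,(0,255,0),1)
    cv2.imwrite(f"pics/{name}.png",im)
E
cat > m.py <<'E'
from h import *
T,S=snapshot("top"),snapshot("side")
G={"s":(slab,[.506,-.154,.12]),"c1":(carton,[.57,.15,.1]),"c2":(carton,[.439,.127,-.1]),"c3":(carton,[.496,.349,0.])}
out=[]
for k,(m,p) in G.items():
    for nm,cams in(("both",[T,S]),("top",[T]),("side",[S])):
        q,e=fit(cams,m,p); print(k,nm,np.round(q,4),round(e,3))
        if nm=="both": out.append((m,q))
it=[m(q) for m,q in out]
draw(T,it,"topfit",115,150,250,115,3)
E
python3 m.py
```

```text
s both [ 0.509  -0.1523  0.175 ] 0.091
s top [ 0.5093 -0.1545  0.1811] 0.013
s side [ 0.5086 -0.1485  0.1659] 0.043
c1 both [0.5838 0.1512 0.0429] 0.792
c1 top [0.59   0.1518 0.0409] 0.353
c1 side [0.5605 0.1423 0.2765] 0.413
c2 both [ 0.4458  0.1303 -0.1714] 0.08
c2 top [ 0.4466  0.1302 -0.1774] 0.02
c2 side [ 0.4447  0.1297 -0.1455] 0.045
c3 both [0.4949 0.3556 0.0397] 0.348
c3 top [0.4954 0.3552 0.0396] 0.048
c3 side [ 0.4946  0.3585 -0.0006] 0.29
```

```bash
sed -i 's/\[.57,.15,.1\]/[.597,.153,-.1]/; s/\[.496,.349,0.\]/[.4955,.355,.02]/; s/-.154,.12/-.153,.175/; s/.439,.127,-.1\b/.446,.13,-.17/' m.py
echo 'draw(S,it,"sidefit",170,90,110,185,3)
a,b=cv2.imread("pics/topfit.png"),cv2.imread("pics/sidefit.png")
for im,s,(x0,y0,w,h) in((0,T,(115,150,250,115)),(1,S,(170,90,110,185))):
    pass' >> m.py; python3 m.py
python3 - <<'E'
import cv2,numpy as np
a,b=cv2.imread("pics/topfit.png"),cv2.imread("pics/sidefit.png")
E
```

```text
s both [ 0.5091 -0.1526  0.1772] 0.091
s top [ 0.5096 -0.1545  0.1813] 0.014
s side [ 0.5083 -0.1484  0.1733] 0.042
c1 both [ 0.6022  0.1576 -0.1033] 0.091
c1 top [ 0.6032  0.1579 -0.1023] 0.028
c1 side [ 0.6011  0.1553 -0.1384] 0.047
c2 both [ 0.4459  0.1305 -0.1759] 0.08
c2 top [ 0.4465  0.1304 -0.1761] 0.02
c2 side [ 0.4449  0.1298 -0.1366] 0.046
c3 both [0.4949 0.3557 0.0412] 0.376
c3 top [0.4952 0.3556 0.0392] 0.053
c3 side [0.4947 0.3593 0.0011] 0.308
```

View pics/topfit.png

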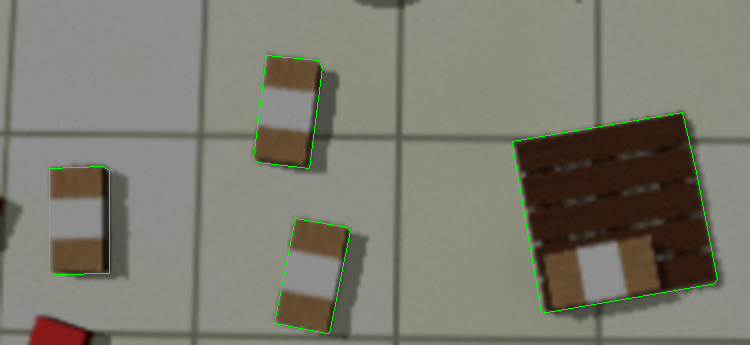

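View pics/sidefit.png

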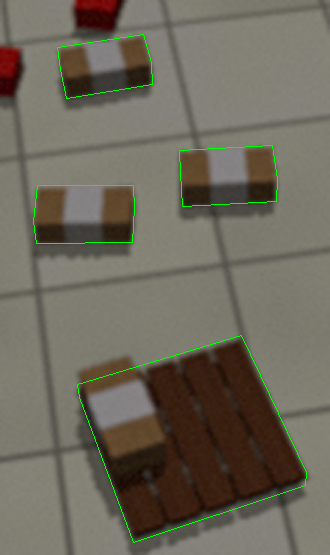

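```bash
sed -i 's/-.153,.175\]/-.153,-1.393]/' m.py
sed -i 's/((hsv\[...,0\]<24)|(hsv\[...,0\]>170))/((hsv[...,0]<24)\&(hsv[...,0]>HMIN)\&(hsv[...,2]>VMIN))/; s/^def mask/HMIN=-1;VMIN=0\ndef mask/' h.py
python3 - <<'E'
from h import *
import h
T,S=snapshot("top"),snapshot("side")
for c,nm in(([T,S],"both"),([T],"top"),([S],"side")):
    h.HMIN=-1; h.VMIN=0
    q,e=fit(c,slab,[.509,-.153,-1.393]);print("slab",nm,np.round(q,4),round(e,3))
    h.HMIN=4
    q,e=fit(c,carton,[.495,.356,.03]);print("c3",nm,np.round(q,4),round(e,3))
    h.VMIN=85
    g=slab([.509,-.153,-1.393])[8:].mean(0)
    q,e=fit(c,lambda p:carton(p,.022)[1::2],[g[0],g[1],-1.393],grow=6);print("laid top face",nm,np.round(q,4),round(e,3),"expected",np.round(g,4))
E
```

```text
slab both [ 0.5093 -0.1556 -1.3862] 0.075
c3 both [0.495  0.3551 0.03  ] 0.112
laid top face both [ 0.4504 -0.1389 -1.3845] 0.067 expected [ 0.4507 -0.134   0.039 ]
slab top [ 0.5095 -0.1558 -1.3868] 0.006
c3 top [0.4951 0.3552 0.0397] 0.052
laid top face top [ 0.4511 -0.1383 -1.3765] 0.029 expected [ 0.4507 -0.134   0.039 ]
slab side [ 0.5085 -0.1505 -1.3912] 0.061
c3 side [0.4944 0.3535 0.0035] 0.044
laid top face side [ 0.4501 -0.1399 -1.3788] 0.024 expected [ 0.4507 -0.134   0.039 ]
```

```bash
cat > plan.py <<'E'
import sys,math,numpy as np
from bench import telemetry
from scipy.spatial.transform import Rotation as Ro
def plan(p,q,legs):
    """legs: (x,y,z,yaw,opening,rows); prints rows in tool axes, following the rounded commands"""
    p=np.array(p,float); w,x,y,z=q; R=Ro.from_quat([x,y,z,w])
    for X,Y,Z,yaw,op,n in legs:
        for k in range(n,0,-1):
            m=R.as_matrix(); G=np.array([[math.cos(yaw),math.sin(yaw),0],[math.sin(yaw),-math.cos(yaw),0],[0,0,-1]])
            dv=Ro.from_matrix(m.T@G).as_rotvec()
            if dv@dv>3.2**2: pass
            v=np.round(np.degrees(dv/k),1)
            s=np.round(m.T@(np.array([X,Y,Z])-p)/k*100,2)
            if np.linalg.norm(s)>4.17 or np.linalg.norm(v)>7.16: print("TOO FAST",s,v)
            print([op,*(s+0.).tolist(),*(v+0.).tolist()],end=",\n" if k%5==1 else ",")
            p=p+m@s/100; R=R*Ro.from_rotvec(np.radians(v))
        print("  ->",np.round(p,4))
if __name__=="__main__":
    s=telemetry.sense(); print(round(s["time_s"],2),np.round(s["eef_pos"],4),np.round(s["joints"],2),round(s["opening"],4))
    q=s["orientation"]; print("yaw",round(math.atan2(2*(q[1]*q[2]+q[0]*q[3]),1-2*(q[2]**2+q[3]**2)),3))
    plan(s["eef_pos"],q,[tuple(eval(a)) for a in sys.argv[1:]])
E
python3 plan.py ".481,.355,.08,1.605,.9,15" ".481,.355,.006,1.605,.9,5"
```

```text
0.8 [0.1472 0.6074 0.2062] [-1.3   0.69 -0.19  1.57  0.16  0.9  -0.22] 0.0882
yaw 1.333
[0.9, -1.11, 2.56, 0.84, 0.0, 0.0, -1.0],[0.9, -1.16, 2.54, 0.84, 0.0, 0.0, -1.0],[0.9, -1.2, 2.52, 0.84, 0.0, 0.0, -1.0],[0.9, -1.24, 2.5, 0.84, 0.0, 0.0, -1.0],[0.9, -1.29, 2.47, 0.84, 0.0, 0.0, -1.1],
[0.9, -1.33, 2.45, 0.84, 0.0, 0.0, -1.0],[0.9, -1.38, 2.43, 0.84, 0.0, 0.0, -1.1],[0.9, -1.42, 2.4, 0.84, 0.0, 0.0, -1.0],[0.9, -1.47, 2.37, 0.84, 0.0, 0.0, -1.1],[0.9, -1.51, 2.35, 0.84, 0.0, 0.0, -1.0],
[0.9, -1.55, 2.32, 0.84, 0.0, 0.0, -1.1],[0.9, -1.6, 2.29, 0.85, 0.0, 0.0, -1.0],[0.9, -1.63, 2.26, 0.84, 0.0, 0.0, -1.1],[0.9, -1.68, 2.23, 0.85, 0.0, 0.0, -1.0],[0.9, -1.72, 2.19, 0.84, 0.0, 0.0, -1.1],
  -> [0.481 0.355 0.08 ]
[0.9, 0.0, 0.0, 1.48, 0.0, 0.0, 0.0],[0.9, 0.0, 0.0, 1.48, 0.0, 0.0, 0.0],[0.9, 0.0, 0.0, 1.48, 0.0, 0.0, 0.0],[0.9, 0.0, 0.0, 1.48, 0.0, 0.0, 0.0],[0.9, 0.0, 0.0, 1.48, 0.0, 0.0, 0.0],
  -> [0.481 0.355 0.006]
```

Things that could be mistaken for a loose carton in the top view: red at (97,218) and (131,274), black at (182,115), and the laid carton at (315,240). I chose the brown, white-banded ones at (141,223), (219,242) and (211,187), and the topfit crop confirmed them. I go for (141,223) first.

>>> carry_out:
  increments:
    - [[0.9, -1.1, 2.6, 0.8, 0, 0, -1], [0.9, -1.2, 2.5, 0.8, 0, 0, -1], [0.9, -1.2, 2.5, 0.8, 0, 0, -1], [0.9, -1.2, 2.5, 0.8, 0, 0, -1], [0.9, -1.3, 2.5, 0.8, 0, 0, -1]]
  force: 30

```text
time_s: 1.22
eef_pos: [0.2595, 0.5226, 0.166]
orientation: [-0.0, 0.758, 0.652, 0.0]
force: [-0.1, 0.5, -0.6]
opening: 0.0797
```

>>> carry_out:
  increments:
    - [[0.9, -1.3, 2.5, 0.8, 0, 0, -1], [0.9, -1.4, 2.4, 0.8, 0, 0, -1], [0.9, -1.4, 2.4, 0.8, 0, 0, -1], [0.9, -1.5, 2.4, 0.8, 0, 0, -1], [0.9, -1.5, 2.4, 0.8, 0, 0, -1]]

```text
time_s: 1.63
eef_pos: [0.3717, 0.438, 0.126]
orientation: [-0.0, 0.729, 0.685, 0.0]
force: [-0.3, -0.2, -0.5]
opening: 0.0797
```

>>> carry_out:
  increments:
    - [[0.9, -1.5, 2.3, 0.8, 0, 0, -1], [0.9, -1.6, 2.3, 0.8, 0, 0, -1], [0.9, -1.6, 2.3, 0.8, 0, 0, -1], [0.9, -1.7, 2.2, 0.8, 0, 0, -1], [0.9, -1.7, 2.2, 0.8, 0, 0, -1]]

```text
time_s: 2.05
eef_pos: [0.4825, 0.3537, 0.0859]
orientation: [0.0, 0.698, 0.716, 0.0]
force: [0.4, 0.6, -0.3]
opening: 0.0794
```

```bash
python3 plan.py ".481,.355,.03,1.605,.9,5" ".481,.355,.006,1.605,.9,3" ".481,.355,.006,1.605,0,2"
```

```text
2.05 [0.4825 0.3537 0.0859] [-0.54  0.82 -0.29  1.75  0.37  0.63  0.55] 0.0794
yaw 1.596
[0.9, 0.03, -0.03, 1.12, 0.0, 0.0, -0.1],[0.9, 0.03, -0.03, 1.12, 0.0, 0.0, -0.1],[0.9, 0.03, -0.03, 1.12, 0.0, 0.0, -0.1],[0.9, 0.02, -0.03, 1.12, 0.0, 0.0, -0.1],[0.9, 0.03, -0.03, 1.11, 0.0, 0.0, -0.1],
  -> [0.481 0.355 0.03 ]
[0.9, 0.0, 0.0, 0.8, 0.0, 0.0, 0.0],[0.9, 0.0, 0.0, 0.8, 0.0, 0.0, 0.0],[0.9, -0.01, 0.0, 0.8, 0.0, 0.0, 0.0],
  -> [0.481 0.355 0.006]
[0, 0.0, 0.0, 0.0, 0.0, 0.0, 0.0],[0, 0.0, 0.0, 0.0, 0.0, 0.0, 0.0],
  -> [0.481 0.355 0.006]
```

>>> carry_out:
  increments:
    - [[0.9, 0.1, -0.1, 2.6, 0, 0, -0.5], [0.9, 0, -0.1, 2.2, 0, 0, 0], [0.9, 0, 0, 1.8, 0, 0, 0], [0.9, 0, 0, 1.0, 0, 0, 0], [0.9, 0, 0, 0.4, 0, 0, 0]]

```text
time_s: 2.47
eef_pos: [0.4786, 0.355, 0.0047]
orientation: [-0.0, 0.695, 0.719, -0.001]
force: [-0.5, 0.1, 0.8]
opening: 0.0794
```

>>> carry_out:
  increments:
    - [[0, 0, 0, 0, 0, 0, 0], [0, 0, 0, 0, 0, 0, 0], [0, 0, 0, 0, 0, 0, 0], [0, 0, 0, 0, 0, 0, 0], [0, 0, 0, 0, 0, 0, 0]]

```text
time_s: 2.88
eef_pos: [0.4798, 0.3559, 0.0071]
orientation: [0.0, 0.695, 0.719, 0.001]
force: [0.1, -0.3, -0.4]
opening: 0.0482
```

>>> carry_out:
  increments:
    - [[0, 0, 0, -0.5, 0, 0, 0], [0, 0, 0, -1.5, 0, 0, 0], [0, 0, 0, -3, 0, 0, 0], [0, 0, 0, -3, 0, 0, 0], [0, 0, 0, -2, 0, 0, 0]]

```text
time_s: 3.3
eef_pos: [0.48, 0.3562, 0.1092]
orientation: [0.0, 0.695, 0.719, 0.001]
force: [0.9, -0.3, 0.3]
opening: 0.0148
```

```bash
python3 plan.py ".5138,-.1003,.1,1.758,0,15"
python3 - <<'E'
from h import *
s=snapshot("side"); cv2.imwrite("pics/grip1.png",cv2.resize(s["color"][60:200,130:300],None,fx=3,fy=3))
E
```

```text
3.3 [0.48   0.3562 0.1092] [-0.54  0.79 -0.31  1.74  0.36  0.67  0.56] 0.0148
yaw 1.604
[0, -3.05, 0.13, 0.06, 0.0, 0.0, -0.6],[0, -3.05, 0.09, 0.06, 0.0, 0.0, -0.6],[0, -3.05, 0.06, 0.06, 0.0, 0.0, -0.6],[0, -3.05, 0.03, 0.05, 0.0, 0.0, -0.6],[0, -3.05, 0.0, 0.06, 0.0, 0.0, -0.6],
[0, -3.05, -0.03, 0.05, 0.0, 0.0, -0.6],[0, -3.05, -0.07, 0.06, 0.0, 0.0, -0.6],[0, -3.05, -0.1, 0.05, 0.0, 0.0, -0.6],[0, -3.05, -0.13, 0.06, 0.0, 0.0, -0.6],[0, -3.05, -0.16, 0.05, 0.0, 0.0, -0.6],
[0, -3.05, -0.19, 0.06, 0.0, 0.0, -0.6],[0, -3.04, -0.23, 0.05, 0.0, 0.0, -0.6],[0, -3.04, -0.26, 0.06, 0.0, 0.0, -0.6],[0, -3.04, -0.29, 0.05, 0.1, 0.0, -0.5],[0, -3.04, -0.32, 0.06, 0.0, -0.1, -0.5],
  -> [ 0.5138 -0.1003  0.1   ]
```

View pics/grip1.png

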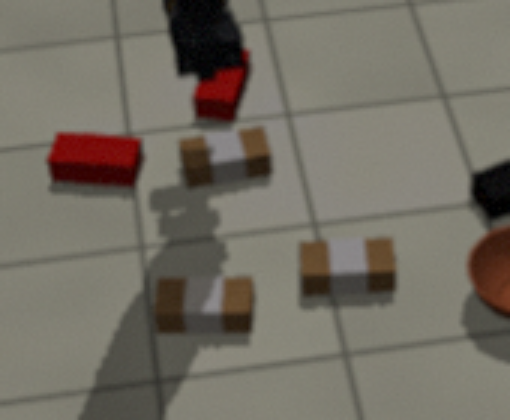

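The picture shows the carton at crop (225,155), still in place. The fingers closed too slowly and I lifted too early. I'll reopen and regrasp, waiting longer.

>>> carry_out:
  increments:
    - [[0.9, 0, 0, 0, 0, 0, 0], [0.9, 0, 0, 0, 0, 0, 0], [0.9, 0, 0, 0, 0, 0, 0], [0.9, 0, 0, 0.5, 0, 0, 0], [0.9, 0, 0, 1.0, 0, 0, 0]]

```text
time_s: 3.77
eef_pos: [0.4794, 0.3557, 0.0906]
orientation: [-0.0, 0.695, 0.719, 0.0]
force: [-0.8, -0.3, -0.5]
opening: 0.042
```

Run:
```python
from h import *
import h
T,S=snapshot("top"),snapshot("side"); h.HMIN=4
for c,n in (([T,S],"b"),([T],"t"),([S],"s")):
    q,e=fit(c,carton,[.495,.356,.04]);print("c3",n,np.round(q,4),round(e,3))
print(telemetry.sense()["opening"],telemetry.sense()["eef_pos"])
```

```text
c3 b [0.4951 0.3557 0.0295] 0.409
c3 t [0.4953 0.3552 0.0391] 0.226
c3 s [ 0.4951  0.3577 -0.0172] 0.169
0.05006323681397821 [0.47788561 0.35421978 0.08860443]
```

Run:
```python
from h import *
P=[]
for i in range(10): snapshot("top"); P.append(telemetry.sense()["eef_pos"])
print(np.round(P,4)); print(np.mean(P,0)); s=telemetry.sense(); print(s["opening"],s["time_s"],s["orientation"])
from scipy.spatial.transform import Rotation as Ro
def f(p,R,rows):
    for r_ in rows:
        p=p+R.as_matrix()@np.array(r_[:3])/100; R=R*Ro.from_rotvec(np.radians([0,0,r_[3]]))
    return p,R
p=np.array([.147,.607,.206]);R=Ro.from_quat([.785968,.618267,0,0])
rows=[[a,b,.8,-1] for a,b in zip([-1.1,-1.2,-1.2,-1.2,-1.3,-1.3,-1.4,-1.4,-1.5,-1.5,-1.5,-1.6,-1.6,-1.7,-1.7],[2.6,2.5,2.5,2.5,2.5,2.5,2.4,2.4,2.4,2.4,2.3,2.3,2.3,2.2,2.2])]
rows+=[[.1,-.1,2.6,-.5],[0,-.1,5.4,0],[0,0,-8.5,0]]
print(f(p,R,rows)[0])
```

```text
[[0.4782 0.3546 0.0894]
 [0.4786 0.3551 0.09  ]
 [0.479  0.3554 0.0905]
 [0.4792 0.3555 0.0909]
 [0.4793 0.3556 0.0912]
 [0.4794 0.3557 0.0913]
 [0.4794 0.3557 0.0914]
 [0.4794 0.3556 0.0915]
 [0.4794 0.3556 0.0915]
 [0.4794 0.3556 0.0914]]
[0.47915104 0.35544624 0.0909115 ]
0.07919650437704248 4.3667 [-1.55117182e-05  6.95457022e-01  7.18567654e-01  2.36722983e-04]
[0.47910704 0.35508096 0.091     ]
```

The pose isn't noisy: it lags and settles within about 0.4 s. I descend again and close with enough wait.

>>> carry_out:
  increments:
    - [[0.9, 0, 0.15, 2.5, 0, 0, 0], [0.9, 0, 0, 2.5, 0, 0, 0], [0.9, 0, 0, 2, 0, 0, 0], [0.9, 0, 0, 1.0, 0, 0, 0], [0.9, 0, 0, 0.5, 0, 0, 0]]

```text
time_s: 4.78
eef_pos: [0.4801, 0.355, 0.0048]
orientation: [-0.0, 0.695, 0.719, -0.001]
force: [0.6, -0.3, -1.9]
opening: 0.0793
```

>>> carry_out:
  increments:
    - [[0, 0, 0, 0, 0, 0, 0], [0, 0, 0, 0, 0, 0, 0], [0, 0, 0, 0, 0, 0, 0], [0, 0, 0, 0, 0, 0, 0], [0, 0, 0, 0, 0, 0, 0]]

```text
time_s: 5.2
eef_pos: [0.4813, 0.356, 0.0072]
orientation: [0.0, 0.695, 0.719, 0.001]
force: [-0.1, 0.1, 0.3]
opening: 0.0481
```

>>> carry_out:
  increments:
    - [[0, 0, 0, 0, 0, 0, 0], [0, 0, 0, 0, 0, 0, 0], [0, 0, 0, 0, 0, 0, 0], [0, 0, 0, 0, 0, 0, 0], [0, 0, 0, 0, 0, 0, 0]]

```text
time_s: 5.62
eef_pos: [0.4808, 0.3556, 0.0062]
orientation: [-0.0, 0.695, 0.719, 0.0]
force: [-0.6, 0.4, -0.6]
opening: 0.0148
```

Run:
```python
from h import *
s=snapshot("side");t=snapshot("top")
a=cv2.resize(s["color"][40:180,130:300],None,fx=2,fy=2);b=cv2.resize(t["color"][150:290,80:250],None,fx=2,fy=2)
cv2.imwrite("pics/grip2.png",np.hstack([a,b]))
z=telemetry.sense();print(z["opening"],proj(s,[z["eef_pos"]]),proj(t,[z["eef_pos"]]))
```

```text
0.006997820735494897 [[200.71420315 114.38891684]] [[141.7963574  228.41528374]]
```

View pics/grip2.png

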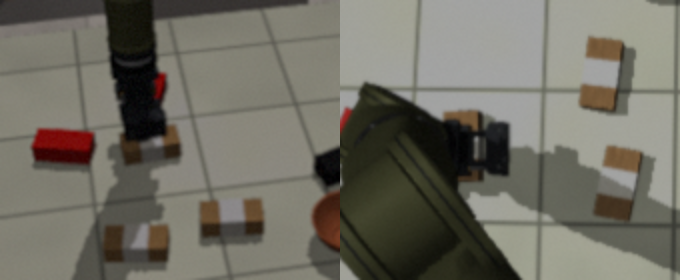

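Run:
```python
from h import *
s=snapshot("side");t=snapshot("top");z=telemetry.sense()
print(z["opening"],z["eef_pos"],z["time_s"],z["force"])
print("grip1 px",proj(s,[[.48,.356,.109],[.48,.356,.173],[.48,.263,.173]]))
print("now",proj(s,[[.48,.356,.006],[.48,.356,.07],[.48,.263,.07],[.443,.263,.07],[.517,.263,.07]]), proj(t,[[.48,.356,.006],[.48,.356,.07],[.48,.263,.07],[.443,.263,.07],[.517,.263,.07]]))
cv2.imwrite("pics/g3.png",np.hstack([cv2.resize(s["color"][85:145,165:250],None,fx=4,fy=4,interpolation=cv2.INTER_CUBIC),cv2.resize(t["color"][190:260,110:195],None,fx=4,fy=4,interpolation=cv2.INTER_CUBIC)[:240]]))
```

```text
0.0005924300094862639 [0.48078398 0.3555751  0.0061703 ] 5.8167 [-0.90547289 -0.03053787 -0.58951559]
grip1 px [[198.08452874  90.93695064]
 [196.48504006  75.13019354]
 [199.83913842  93.49507732]]
now [[200.4714348  114.37588583]
 [199.01439008 100.0889497 ]
 [202.31376212 118.54825829]
 [190.88963685 119.9957989 ]
 [213.68068825 117.11505773]] [[141.64756885 228.69737011]
 [135.8944889  227.15672403]
 [169.10258002 227.6686822 ]
 [168.6532263  241.16018925]
 [169.56697807 214.25835784]]
```

View pics/g3.png

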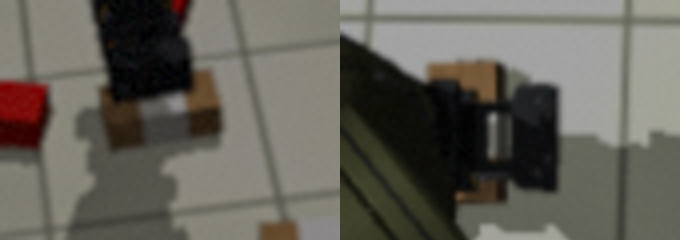

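The crop shows the gripper body about 8 px higher in the side view than the telemetry pose predicts. The fingers also shut to 0 without touching the carton, so the real fingertips must be some 35 mm higher than reported, or the body starts further up than stated. I'll open and lower in small force-checked steps.

>>> carry_out:
  increments:
    - [[0.95, 0, 0, 0, 0, 0, 0], [0.95, 0, 0, 0, 0, 0, 0], [0.95, 0, 0, 0, 0, 0, 0], [0.95, 0, 0, 0, 0, 0, 0], [0.95, 0, 0, 0, 0, 0, 0]]

```text
time_s: 6.23
eef_pos: [0.4808, 0.3556, 0.0062]
orientation: [-0.0, 0.695, 0.719, 0.0]
force: [-1.2, 0.1, -0.1]
opening: 0.032
```

>>> carry_out:
  increments:
    - [[0.95, 0, 0, 0, 0, 0, 0], [0.95, 0, 0, 0, 0, 0, 0], [0.95, 0, 0, 0, 0, 0, 0], [0.95, 0, 0, 0, 0, 0, 0], [0.95, 0, 0, 0, 0, 0, 0]]

```text
time_s: 6.65
eef_pos: [0.4808, 0.3556, 0.0062]
orientation: [-0.0, 0.695, 0.719, 0.0]
force: [0.7, -0.0, 0.8]
opening: 0.0651
```

>>> carry_out:
  increments:
    - [[0.95, 0, 0, 0, 0, 0, 0], [0.95, 0, 0, 0.2, 0, 0, 0], [0.95, 0, 0, 0.2, 0, 0, 0], [0.95, 0, 0, 0.2, 0, 0, 0], [0.95, 0, 0, 0.2, 0, 0, 0]]

```text
time_s: 7.07
eef_pos: [0.4807, 0.3555, -0.0021]
orientation: [-0.0, 0.695, 0.719, -0.0]
force: [-0.3, -0.6, -0.8]
opening: 0.0835
```

The TCP now reads below the counter with no contact, so the reported z is biased. I keep lowering.

>>> carry_out:
  increments:
    - [[0.95, 0, 0, 0.3, 0, 0, 0], [0.95, 0, 0, 0.3, 0, 0, 0], [0.95, 0, 0, 0.3, 0, 0, 0], [0.95, 0, 0, 0.2, 0, 0, 0], [0.95, 0, 0, 0.2, 0, 0, 0]]

```text
time_s: 7.48
eef_pos: [0.4807, 0.3555, -0.0151]
orientation: [-0.0, 0.695, 0.719, -0.0]
force: [0.7, -1.0, 0.8]
opening: 0.0834
```

>>> carry_out:
  increments:
    - [[0.95, 0, 0, 0.2, 0, 0, 0], [0.95, 0, 0, 0.2, 0, 0, 0], [0.95, 0, 0, 0.2, 0, 0, 0], [0.95, 0, 0, 0, 0, 0, 0], [0.95, 0, 0, 0, 0, 0, 0]]

```text
time_s: 7.9
eef_pos: [0.4807, 0.3555, -0.0209]
orientation: [-0.0, 0.695, 0.719, -0.0]
force: [0.1, 0.3, 0.1]
opening: 0.0837
```

>>> carry_out:
  increments:
    - [[0.95, 0, 0, 0.15, 0, 0, 0], [0.95, 0, 0, 0.15, 0, 0, 0], [0.95, 0, 0, 0.15, 0, 0, 0], [0.95, 0, 0, 0.15, 0, 0, 0], [0.95, 0, 0, 0, 0, 0, 0]]

```text
time_s: 8.32
eef_pos: [0.4806, 0.3554, -0.0271]
orientation: [-0.0, 0.695, 0.719, -0.0]
force: [-0.6, 0.3, -0.6]
opening: 0.0837
```

Run:
```python
from h import *
s=snapshot("side");t=snapshot("top");z=telemetry.sense()
print(z["opening"],z["eef_pos"],z["time_s"],z["force"])
cv2.imwrite("pics/g4.png",np.hstack([cv2.resize(s["color"][85:145,165:250],None,fx=4,fy=4,interpolation=cv2.INTER_CUBIC),cv2.resize(t["color"][190:260,110:195],None,fx=4,fy=4,interpolation=cv2.INTER_CUBIC)[:240]]))
```

```text
0.08350226375707068 [ 0.48075346  0.3555137  -0.02685808] 8.4167 [ 0.19397567 -0.03707037 -0.56356614]
```

View pics/g4.png

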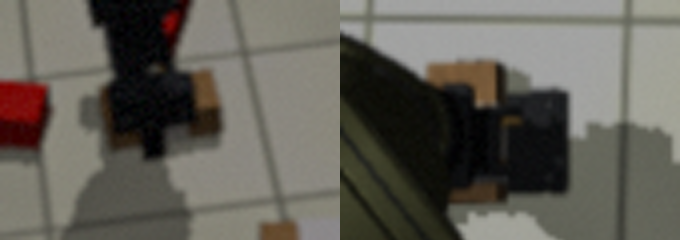

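>>> carry_out:
  increments:
    - [[0.95, 0, 0, 0.1, 0, 0, 0], [0.95, 0, 0, 0.1, 0, 0, 0], [0.95, 0, 0, 0.1, 0, 0, 0], [0.95, 0, 0, 0.1, 0, 0, 0], [0, 0, 0, 0, 0, 0, 0]]

```text
time_s: 8.83
eef_pos: [0.4807, 0.3555, -0.031]
orientation: [-0.0, 0.695, 0.719, -0.0]
force: [-0.4, 0.7, 0.4]
opening: 0.0787
```

>>> carry_out:
  increments:
    - [[0, 0, 0, 0, 0, 0, 0], [0, 0, 0, 0, 0, 0, 0], [0, 0, 0, 0, 0, 0, 0], [0, 0, 0, 0, 0, 0, 0], [0, 0, 0, 0, 0, 0, 0]]

```text
time_s: 9.25
eef_pos: [0.4808, 0.3552, -0.0308]
orientation: [0.0, 0.695, 0.719, -0.0]
force: [0.5, -0.7, 0.6]
opening: 0.0493
```

>>> carry_out:
  increments:
    - [[0, 0, 0, 0, 0, 0, 0], [0, 0, 0, 0, 0, 0, 0], [0, 0, 0, -0.2, 0, 0, 0], [0, 0, 0, -0.3, 0, 0, 0], [0, 0, 0, -0.5, 0, 0, 0]]

```text
time_s: 9.67
eef_pos: [0.4805, 0.3556, -0.0209]
orientation: [-0.0, 0.695, 0.719, -0.0]
force: [-0.4, 0.4, -2.2]
opening: 0.0496
```

>>> carry_out:
  increments:
    - [[0, 0, 0, -1, 0, 0, 0], [0, 0, 0, -2, 0, 0, 0], [0, 0, 0, -3, 0, 0, 0], [0, 0, 0, -3, 0, 0, 0], [0, 0, 0, -1, 0, 0, 0]]

```text
time_s: 10.08
eef_pos: [0.4827, 0.3575, 0.0839]
orientation: [0.0, 0.695, 0.719, 0.004]
force: [0.0, -0.2, -1.0]
opening: 0.0496
```

```bash
python3 - <<'E'
from bench import snapshot
for i in range(4): snapshot("top")
E
python3 plan.py ".5138,-.1003,.06,1.758,0,15"
```

```text
10.28 [0.4805 0.355  0.0788] [-0.55  0.83 -0.29  1.75  0.38  0.61  0.54] 0.0499
yaw 1.603
[0, -3.04, 0.12, 0.13, 0.0, 0.0, -0.6],[0, -3.04, 0.09, 0.13, 0.0, 0.0, -0.6],[0, -3.04, 0.06, 0.13, 0.0, 0.0, -0.6],[0, -3.04, 0.03, 0.13, 0.0, 0.0, -0.6],[0, -3.04, 0.0, 0.13, 0.0, 0.0, -0.6],
[0, -3.04, -0.04, 0.13, 0.0, 0.0, -0.6],[0, -3.04, -0.07, 0.12, 0.0, 0.0, -0.6],[0, -3.04, -0.1, 0.13, 0.0, 0.0, -0.6],[0, -3.04, -0.13, 0.12, 0.0, 0.0, -0.6],[0, -3.04, -0.16, 0.13, 0.0, 0.0, -0.6],
[0, -3.04, -0.2, 0.12, 0.0, 0.0, -0.6],[0, -3.04, -0.23, 0.13, 0.0, 0.0, -0.6],[0, -3.04, -0.26, 0.12, 0.0, 0.0, -0.6],[0, -3.03, -0.29, 0.13, 0.0, 0.0, -0.5],[0, -3.03, -0.32, 0.12, 0.0, 0.0, -0.6],
  -> [ 0.5138 -0.1003  0.06  ]
```

Gripped: opening 49.6 mm and the weight shows. I carry it to place_d.

>>> carry_out:
  increments:
    - [[0, -1.5, 0, 0, 0, 0, 0], [0, -3.0, 0.1, 0.1, 0, 0, -0.6], [0, -3.0, 0.1, 0.1, 0, 0, -0.6], [0, -3.0, 0.1, 0.1, 0, 0, -0.6], [0, -3.0, 0, 0.1, 0, 0, -0.6]]

```text
time_s: 10.7
eef_pos: [0.4888, 0.2189, 0.0734]
orientation: [-0.001, 0.68, 0.733, -0.002]
force: [0.3, -0.6, -1.0]
opening: 0.05
```

>>> carry_out:
  increments:
    - [[0, -3.0, 0, 0.1, 0, 0, -0.6], [0, -3.0, 0, 0.1, 0, 0, -0.6], [0, -3.0, 0, 0.1, 0, 0, -0.6], [0, -3.0, -0.1, 0.1, 0, 0, -0.6], [0, -3.0, -0.1, 0.1, 0, 0, -0.6]]

```text
time_s: 11.12
eef_pos: [0.5009, 0.0696, 0.0685]
orientation: [-0.001, 0.66, 0.751, -0.001]
force: [0.6, -0.2, -1.1]
opening: 0.05
```

>>> carry_out:
  increments:
    - [[0, -3.0, -0.2, 0.1, 0, 0, -0.6], [0, -3.0, -0.2, 0.1, 0, 0, -0.6], [0, -3.0, -0.3, 0.1, 0, 0, -0.6], [0, -3.0, -0.3, 0.1, 0, 0, -0.6], [0, -1.5, -0.3, 0.1, 0, 0, -0.6]]

```text
time_s: 11.53
eef_pos: [0.5074, -0.0692, 0.0632]
orientation: [-0.001, 0.643, 0.766, -0.002]
force: [-0.0, -0.3, -1.0]
opening: 0.0497
```

```bash
python3 - <<'E'
from bench import snapshot
for i in range(6): snapshot("top")
E
python3 plan.py ".5138,-.1003,.03,1.758,0,5"
```

```text
11.83 [ 0.5089 -0.0619  0.0647] [ 0.25  0.8  -0.36  2.01  0.63  0.45  1.17] 0.05
yaw 1.753
[0, -0.77, -0.04, 0.69, 0.0, 0.0, -0.1],[0, -0.77, -0.04, 0.69, 0.0, 0.0, -0.1],[0, -0.78, -0.05, 0.69, 0.0, 0.0, 0.0],[0, -0.77, -0.05, 0.7, 0.0, -0.1, -0.1],[0, -0.78, -0.04, 0.69, 0.0, 0.0, 0.0],
  -> [ 0.5138 -0.1003  0.03  ]
```

>>> carry_out:
  increments:
    - [[0, -0.8, 0, 0.7, 0, 0, -0.2], [0, -0.8, 0, 0.7, 0, 0, 0], [0, -0.8, -0.1, 0.7, 0, 0, 0], [0, -0.8, -0.1, 0.7, 0, 0, 0], [0, -0.7, 0, 0.7, 0, 0, 0]]

```text
time_s: 12.25
eef_pos: [0.5138, -0.1044, 0.0291]
orientation: [-0.0, 0.64, 0.768, -0.001]
force: [-0.2, -0.0, -0.9]
opening: 0.0496
```

```bash
python3 - <<'E'
from h import *
for i in range(5): snapshot("top")
t=snapshot("top");s=snapshot("side")
cv2.imwrite("pics/g5.png",np.hstack([cv2.resize(s["color"][180:280,180:290],None,fx=3,fy=3,interpolation=cv2.INTER_CUBIC),cv2.resize(t["color"][170:270,260:370],None,fx=3,fy=3,interpolation=cv2.INTER_CUBIC)]))
E
python3 plan.py ".5138,-.1003,-.008,1.758,0,5"
```

```text
12.6 [ 0.5146 -0.1022  0.0305] [ 0.3   0.86 -0.33  1.99  0.68  0.4   1.2 ] 0.0497
yaw 1.755
[0, 0.04, -0.01, 0.77, 0.0, 0.0, 0.0],[0, 0.04, -0.01, 0.77, 0.0, 0.0, -0.1],[0, 0.04, -0.01, 0.77, 0.0, 0.0, 0.0],[0, 0.04, -0.01, 0.77, 0.0, 0.0, -0.1],[0, 0.04, -0.01, 0.77, 0.0, 0.0, 0.0],
  -> [ 0.5138 -0.1003 -0.008 ]
```

View pics/g5.png

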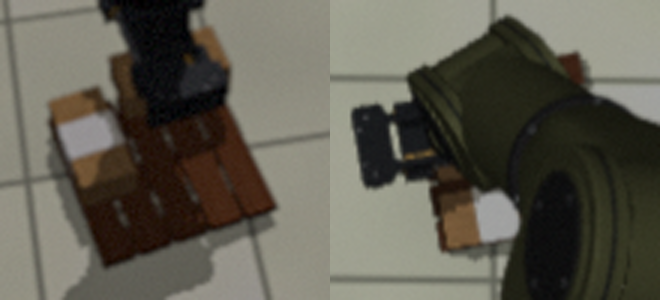

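The crop shows the held carton above the far (+y) edge of the board, clear of the laid carton at (90,145). I lower it with force checks.

>>> carry_out:
  increments:
    - [[0, 0.1, -0.1, 0.8, 0, 0, -0.2], [0, 0.1, 0, 0.8, 0, 0, 0], [0, 0, 0, 0.8, 0, 0, 0], [0, 0, 0, 0.8, 0, 0, 0], [0, 0, 0, 0.3, 0, 0, 0]]

```text
time_s: 13.02
eef_pos: [0.5121, -0.1008, -0.0064]
orientation: [-0.001, 0.638, 0.77, -0.001]
force: [0.5, 0.3, -0.8]
opening: 0.0499
```

>>> carry_out:
  increments:
    - [[0, 0, 0, 0.1, 0, 0, 0], [0, 0, 0, 0.1, 0, 0, 0], [0, 0, 0, 0.1, 0, 0, 0], [0, 0, 0, 0, 0, 0, 0], [0, 0, 0, 0, 0, 0, 0]]

```text
time_s: 13.43
eef_pos: [0.5131, -0.1012, -0.0076]
orientation: [0.0, 0.638, 0.77, 0.0]
force: [1.1, 0.2, -1.1]
opening: 0.0498
```

>>> carry_out:
  increments:
    - [[0, 0, 0, 0.1, 0, 0, 0], [0, 0, 0, 0.05, 0, 0, 0], [0, 0, 0, 0.05, 0, 0, 0], [0, 0, 0, 0, 0, 0, 0], [0, 0, 0, 0, 0, 0, 0]]

```text
time_s: 13.85
eef_pos: [0.5132, -0.1012, -0.0088]
orientation: [0.001, 0.638, 0.77, 0.0]
force: [-0.7, 0.7, 7.7]
opening: 0.05
```

Contact came at the expected height, with 7.7 N. I release and lift.

>>> carry_out:
  increments:
    - [[0.75, 0, 0, 0, 0, 0, 0], [0.75, 0, 0, 0, 0, 0, 0], [0.75, 0, 0, 0, 0, 0, 0], [0.75, 0, 0, 0, 0, 0, 0], [0.75, 0, 0, -1, 0, 0, 0]]

```text
time_s: 14.27
eef_pos: [0.5119, -0.1009, -0.0008]
orientation: [-0.001, 0.638, 0.77, -0.001]
force: [-0.1, -0.1, 0.3]
opening: 0.0658
```

>>> carry_out:
  increments:
    - [[0.9, 0, 0, -2, 0, 0, 0], [0.9, 0, 0, -2, 0, 0, 0], [0.9, 0, 0, -2, 0, 0, 0], [0.9, 0, 0, -1, 0, 0, 0], [0.9, 0, 0, 0, 0, 0, 0]]

```text
time_s: 14.68
eef_pos: [0.5144, -0.1013, 0.0724]
orientation: [0.002, 0.638, 0.77, 0.001]
force: [0.9, -0.4, -0.1]
opening: 0.079
```

```bash
python3 plan.py ".4603,.1279,.05,1.395,.9,10"
```

```text
14.68 [ 0.5144 -0.1013  0.0724] [ 0.35  0.79 -0.4   1.98  0.63  0.49  1.25] 0.079
yaw 1.757
[0.9, 2.35, -0.11, 0.22, 0.0, 0.0, 2.1],[0.9, 2.35, -0.2, 0.22, 0.0, 0.0, 2.1],[0.9, 2.34, -0.28, 0.22, 0.0, 0.0, 2.1],[0.9, 2.33, -0.37, 0.22, 0.0, 0.0, 2.1],[0.9, 2.31, -0.45, 0.22, 0.0, 0.0, 2.1],
[0.9, 2.29, -0.53, 0.22, 0.0, 0.0, 2.0],[0.9, 2.27, -0.62, 0.22, 0.1, 0.0, 2.1],[0.9, 2.25, -0.7, 0.23, 0.0, 0.0, 2.0],[0.9, 2.23, -0.77, 0.23, 0.1, 0.0, 2.1],[0.9, 2.19, -0.86, 0.22, 0.0, 0.0, 2.0],
  -> [0.4603 0.1279 0.05  ]
```

>>> carry_out:
  increments:
    - [[0.9, 2.3, -0.1, 0, 0, 0, 2.1], [0.9, 2.3, -0.2, 0.2, 0, 0, 2.1], [0.9, 2.3, -0.3, 0.2, 0, 0, 2.1], [0.9, 2.3, -0.4, 0.2, 0, 0, 2.1], [0.9, 2.3, -0.4, 0.2, 0, 0, 2.1]]

```text
time_s: 15.1
eef_pos: [0.485, 0.0124, 0.0614]
orientation: [-0.0, 0.707, 0.707, -0.001]
force: [0.3, 1.1, 0.3]
opening: 0.0793
```

>>> carry_out:
  increments:
    - [[0.9, 2.3, -0.5, 0.2, 0, 0, 2.1], [0.9, 2.3, -0.6, 0.2, 0, 0, 2.1], [0.9, 2.3, -0.7, 0.2, 0, 0, 2.0], [0.9, 2.2, -0.8, 0.2, 0, 0, 2.0], [0.9, 2.2, -0.9, 0.2, 0, 0, 2.0]]

```text
time_s: 15.52
eef_pos: [0.4581, 0.128, 0.0514]
orientation: [-0.0, 0.767, 0.642, -0.001]
force: [-0.3, -0.3, -0.4]
opening: 0.0792
```

```bash
python3 - <<'E'
from h import *
import h
for i in range(5): snapshot("side")
T,S=snapshot("top"),snapshot("side"); h.HMIN=4;h.VMIN=85
for c,n in(([T],"t"),([S],"s")):
    q,e=fit(c,lambda p:carton(p,.022)[1::2],[.5275,-.0977,.187],grow=5); print("D topface",n,np.round(q,4),round(e,3),"want .5275 -.0977 .187")
E
python3 plan.py ".4603,.1279,-.01,1.395,.9,5" ".4603,.1279,-.031,1.395,.9,3"
```

```text
D topface t [ 0.5267 -0.0978  0.1887] 0.111 want .5275 -.0977 .187
D topface s [ 0.5264 -0.0998  0.1738] 0.134 want .5275 -.0977 .187
15.87 [0.459  0.1254 0.052 ] [-0.27  0.78 -0.16  2.13  0.44  0.26  0.59] 0.0795
yaw 1.394
[0.9, 0.06, 0.02, 1.24, 0.0, 0.0, 0.0],[0.9, 0.05, 0.02, 1.24, 0.0, 0.0, 0.0],[0.9, 0.06, 0.02, 1.24, 0.0, 0.0, 0.0],[0.9, 0.05, 0.01, 1.24, 0.0, 0.0, 0.0],[0.9, 0.06, 0.02, 1.24, 0.0, 0.1, -0.1],
  -> [ 0.4603  0.1279 -0.01  ]
[0.9, 0.0, 0.0, 0.7, 0.0, 0.0, 0.0],[0.9, 0.0, 0.0, 0.7, 0.0, 0.0, 0.0],[0.9, -0.01, 0.0, 0.7, 0.0, 0.0, 0.0],
  -> [ 0.4603  0.1279 -0.031 ]
```

D is within about 1 mm of its target. Now c2. With the lag the pose needs about +2.5 mm in x, and then 8.3 cm down.

>>> carry_out:
  increments:
    - [[0.9, 0.1, 0.1, 1.5, 0, 0, 0], [0.9, 0.1, 0, 2, 0, 0, 0], [0.9, 0, 0, 2, 0, 0, 0], [0.9, 0, 0, 1.2, 0, 0, 0], [0.9, 0, 0, 0.8, 0, 0, 0]]

```text
time_s: 16.28
eef_pos: [0.4601, 0.1274, -0.0241]
orientation: [0.0, 0.767, 0.642, -0.001]
force: [0.6, -0.2, 0.1]
opening: 0.0792
```

>>> carry_out:
  increments:
    - [[0.9, 0, 0, 0.4, 0, 0, 0], [0.9, 0, 0, 0.3, 0, 0, 0], [0.9, 0, 0, 0.1, 0, 0, 0], [0, 0, 0, 0, 0, 0, 0], [0, 0, 0, 0, 0, 0, 0]]

```text
time_s: 16.7
eef_pos: [0.4606, 0.1289, -0.0303]
orientation: [0.0, 0.766, 0.643, 0.0]
force: [0.3, -0.1, 0.1]
opening: 0.0678
```

>>> carry_out:
  increments:
    - [[0, 0, 0, 0, 0, 0, 0], [0, 0, 0, 0, 0, 0, 0], [0, 0, 0, 0, 0, 0, 0], [0, 0, 0, 0, 0, 0, 0], [0, 0, 0, 0, 0, 0, 0]]

```text
time_s: 17.12
eef_pos: [0.4603, 0.1285, -0.0304]
orientation: [0.0, 0.766, 0.643, -0.0]
force: [-0.1, -1.3, 5.2]
opening: 0.0499
```

>>> carry_out:
  increments:
    - [[0, 0, 0, -0.3, 0, 0, 0], [0, 0, 0, -0.7, 0, 0, 0], [0, 0, 0, -2, 0, 0, 0], [0, 0, 0, -3, 0, 0, 0], [0, 0, 0, -3, 0, 0, 0]]

```text
time_s: 17.53
eef_pos: [0.4593, 0.1288, 0.06]
orientation: [-0.0, 0.766, 0.643, -0.001]
force: [1.2, 0.4, -1.0]
opening: 0.0497
```

```bash
python3 plan.py ".5043,-.2121,.06,1.758,0,15"
```

```text
17.53 [0.4593 0.1288 0.06  ] [-0.25  0.77 -0.19  2.12  0.47  0.29  0.56] 0.0497
yaw 1.397
[0, -2.19, 0.69, 0.0, 0.0, 0.0, -1.4],[0, -2.2, 0.64, 0.0, 0.0, 0.0, -1.4],[0, -2.22, 0.58, 0.0, 0.0, 0.0, -1.4],[0, -2.23, 0.53, 0.0, 0.0, 0.0, -1.4],[0, -2.24, 0.47, 0.0, 0.0, 0.0, -1.4],
[0, -2.25, 0.42, 0.0, 0.0, 0.0, -1.4],[0, -2.26, 0.36, 0.0, 0.0, 0.0, -1.4],[0, -2.27, 0.31, 0.0, 0.0, 0.0, -1.4],[0, -2.28, 0.25, 0.0, 0.0, 0.0, -1.4],[0, -2.29, 0.19, 0.0, 0.0, 0.0, -1.4],
[0, -2.29, 0.14, 0.0, 0.0, 0.0, -1.3],[0, -2.29, 0.09, 0.0, 0.0, 0.0, -1.4],[0, -2.29, 0.03, 0.01, 0.0, 0.0, -1.3],[0, -2.29, -0.02, 0.0, -0.1, 0.0, -1.4],[0, -2.3, -0.08, 0.01, 0.0, 0.0, -1.3],
  -> [ 0.5043 -0.2121  0.06  ]
```

>>> carry_out:
  increments:
    - [[0, -2.2, 0.7, 0, 0, 0, -1.4], [0, -2.2, 0.6, 0, 0, 0, -1.4], [0, -2.2, 0.6, 0, 0, 0, -1.4], [0, -2.2, 0.5, 0, 0, 0, -1.4], [0, -2.2, 0.5, 0, 0, 0, -1.4]]

```text
time_s: 17.95
eef_pos: [0.475, 0.0151, 0.0597]
orientation: [0.0, 0.725, 0.689, 0.0]
force: [0.8, -0.4, -0.5]
opening: 0.0499
```

>>> carry_out:
  increments:
    - [[0, -2.3, 0.4, 0, 0, 0, -1.4], [0, -2.3, 0.4, 0, 0, 0, -1.4], [0, -2.3, 0.3, 0, 0, 0, -1.4], [0, -2.3, 0.3, 0, 0, 0, -1.4], [0, -2.3, 0.2, 0, 0, 0, -1.4]]

```text
time_s: 18.37
eef_pos: [0.4906, -0.1002, 0.0596]
orientation: [0.0, 0.682, 0.732, 0.0]
force: [0.6, 0.2, -1.1]
opening: 0.0493
```

>>> carry_out:
  increments:
    - [[0, -2.3, 0.1, 0, 0, 0, -1.4], [0, -2.3, 0.1, 0, 0, 0, -1.4], [0, -2.3, 0, 0, 0, 0, -1.3], [0, -2.3, 0, 0, 0, 0, -1.3], [0, -2.3, -0.1, 0, 0, 0, -1.3]]

```text
time_s: 18.78
eef_pos: [0.5049, -0.2144, 0.0596]
orientation: [-0.0, 0.638, 0.77, 0.0]
force: [0.6, 0.3, -0.2]
opening: 0.0499
```

```bash
python3 - <<'E'
from bench import snapshot
for i in range(7): snapshot("top")
E
python3 plan.py ".5043,-.2121,-.005,1.758,0,5"
```

```text
19.13 [ 0.5051 -0.2116  0.0594] [ 0.59  0.85 -0.46  1.91  0.69  0.55  1.41] 0.0499
yaw 1.759
[0, -0.01, -0.02, 1.29, 0.0, 0.0, 0.0],[0, -0.01, -0.02, 1.29, 0.0, 0.0, 0.0],[0, -0.01, -0.02, 1.29, 0.0, 0.0, 0.0],[0, -0.01, -0.02, 1.29, 0.0, 0.0, 0.0],[0, 0.0, -0.01, 1.28, 0.0, -0.1, 0.1],
  -> [ 0.5043 -0.2121 -0.005 ]
```

>>> carry_out:
  increments:
    - [[0, -0.05, -0.1, 1, 0, 0, 0], [0, 0, 0, 2, 0, 0, 0], [0, 0, 0, 1.5, 0, 0, 0], [0, 0, 0, 1.2, 0, 0, 0], [0, 0, 0, 0.6, 0, 0, 0]]

```text
time_s: 19.55
eef_pos: [0.5032, -0.2126, -0.0057]
orientation: [-0.001, 0.638, 0.77, -0.0]
force: [-1.1, -0.4, -1.2]
opening: 0.0497
```

>>> carry_out:
  increments:
    - [[0, 0, 0, 0.2, 0, 0, 0], [0, 0, 0, 0.15, 0, 0, 0], [0, 0, 0, 0.1, 0, 0, 0], [0, 0, 0, 0, 0, 0, 0], [0, 0, 0, 0, 0, 0, 0]]

```text
time_s: 19.97
eef_pos: [0.5046, -0.214, -0.0078]
orientation: [0.0, 0.638, 0.77, 0.0]
force: [0.8, -0.0, -0.7]
opening: 0.0498
```

>>> carry_out:
  increments:
    - [[0, 0.1, 0, 0, 0, 0, 0], [0, 0, 0, 0.05, 0, 0, 0], [0, 0, 0, 0.05, 0, 0, 0], [0, 0, 0, 0, 0, 0, 0], [0, 0, 0, 0, 0, 0, 0]]

```text
time_s: 20.38
eef_pos: [0.5043, -0.2128, -0.0084]
orientation: [0.0, 0.638, 0.77, 0.0]
force: [-2.1, 0.8, 6.4]
opening: 0.0497
```

Contact. I release and lift.

>>> carry_out:
  increments:
    - [[0.75, 0, 0, 0, 0, 0, 0], [0.75, 0, 0, 0, 0, 0, 0], [0.75, 0, 0, 0, 0, 0, 0], [0.75, 0, 0, 0, 0, 0, 0], [0.75, 0, 0, -1, 0, 0, 0]]

```text
time_s: 20.8
eef_pos: [0.5029, -0.2126, -0.0004]
orientation: [-0.001, 0.638, 0.77, -0.001]
force: [0.6, -0.7, -0.2]
opening: 0.0662
```

>>> carry_out:
  increments:
    - [[0.9, 0, 0, -2, 0, 0, 0], [0.9, 0, 0, -2, 0, 0, 0], [0.9, 0, 0, -2, 0, 0, 0], [0.9, 0, 0, -1, 0, 0, 0], [0.9, 0, 0, 0, 0, 0, 0]]

```text
time_s: 21.22
eef_pos: [0.5056, -0.2133, 0.073]
orientation: [0.002, 0.638, 0.77, 0.001]
force: [0.1, 0.5, 0.4]
opening: 0.0792
```

```bash
python3 plan.py ".5891,.1593,.05,1.468,.9,15"
```

```text
21.22 [ 0.5056 -0.2133  0.073 ] [ 0.6   0.83 -0.48  1.9   0.67  0.58  1.43] 0.0792
yaw 1.757
[0.9, 2.34, 1.01, 0.15, 0.0, 0.0, 1.1],[0.9, 2.36, 0.96, 0.15, 0.0, 0.0, 1.1],[0.9, 2.38, 0.92, 0.15, 0.0, 0.0, 1.1],[0.9, 2.39, 0.87, 0.15, 0.0, 0.0, 1.1],[0.9, 2.41, 0.82, 0.15, 0.0, 0.0, 1.1],
[0.9, 2.42, 0.78, 0.16, 0.0, 0.0, 1.1],[0.9, 2.44, 0.73, 0.15, 0.0, 0.0, 1.1],[0.9, 2.45, 0.68, 0.16, 0.0, 0.0, 1.1],[0.9, 2.46, 0.64, 0.15, 0.0, 0.0, 1.1],[0.9, 2.48, 0.59, 0.16, 0.0, 0.0, 1.1],
[0.9, 2.49, 0.54, 0.15, 0.0, 0.0, 1.1],[0.9, 2.5, 0.49, 0.16, 0.1, 0.0, 1.1],[0.9, 2.51, 0.44, 0.15, 0.0, 0.0, 1.1],[0.9, 2.51, 0.4, 0.15, 0.1, 0.0, 1.1],[0.9, 2.52, 0.35, 0.16, 0.0, 0.0, 1.1],
  -> [0.5891 0.1593 0.05  ]
```

>>> carry_out:
  increments:
    - [[0.9, 2.3, 1.0, 0, 0, 0, 1.1], [0.9, 2.4, 1.0, 0, 0, 0, 1.1], [0.9, 2.4, 0.9, 0, 0, 0, 1.1], [0.9, 2.4, 0.9, 0, 0, 0, 1.1], [0.9, 2.4, 0.8, 0, 0, 0, 1.1]]

```text
time_s: 21.63
eef_pos: [0.5316, -0.0872, 0.0698]
orientation: [-0.001, 0.675, 0.738, -0.0]
force: [0.7, 0.4, -0.1]
opening: 0.0793
```

>>> carry_out:
  increments:
    - [[0.9, 2.4, 0.8, 0.2, 0, 0, 1.1], [0.9, 2.4, 0.7, 0.2, 0, 0, 1.1], [0.9, 2.5, 0.7, 0.2, 0, 0, 1.1], [0.9, 2.5, 0.6, 0.2, 0, 0, 1.1], [0.9, 2.5, 0.6, 0.2, 0, 0, 1.1]]

```text
time_s: 22.05
eef_pos: [0.559, 0.0374, 0.0596]
orientation: [-0.0, 0.709, 0.705, -0.001]
force: [0.3, -0.8, 0.4]
opening: 0.0795
```

>>> carry_out:
  increments:
    - [[0.9, 2.5, 0.5, 0.2, 0, 0, 1.1], [0.9, 2.5, 0.5, 0.2, 0, 0, 1.1], [0.9, 2.5, 0.4, 0.2, 0, 0, 1.1], [0.9, 2.5, 0.4, 0.2, 0, 0, 1.1], [0.9, 2.5, 0.4, 0.2, 0, 0, 1.1]]

```text
time_s: 22.47
eef_pos: [0.5864, 0.1612, 0.0495]
orientation: [-0.0, 0.742, 0.67, -0.001]
force: [0.7, -0.4, -0.4]
opening: 0.0793
```

```bash
python3 - <<'E'
from h import *
import h
for i in range(5): snapshot("side")
T,S=snapshot("top"),snapshot("side"); h.HMIN=4;h.VMIN=85
for k,w in(("D",[.5275,-.0977,.187]),("B",[.4905,-.2147,.187])):
  for c,n in(([T],"t"),([S],"s")):
    q,e=fit(c,lambda p:carton(p,.022)[1::2],w,grow=4); print(k,n,np.round(q,4),round(e,3),w)
E
python3 plan.py ".5891,.1593,-.031,1.468,.9,8"
```

```text
D t [ 0.5442 -0.0996  0.3805] 0.846 [0.5275, -0.0977, 0.187]
D s [ 0.5273 -0.0937  0.0393] 1.363 [0.5275, -0.0977, 0.187]
B t [ 0.4919 -0.2142  0.1931] 0.175 [0.4905, -0.2147, 0.187]
B s [ 0.4909 -0.2156  0.1985] 0.19 [0.4905, -0.2147, 0.187]
22.82 [0.5867 0.158  0.0502] [-0.15  0.89 -0.34  1.73  0.47  0.6   0.7 ] 0.0794
yaw 1.467
[0.9, 0.02, 0.03, 1.01, 0.0, 0.0, 0.0],[0.9, 0.02, 0.03, 1.02, 0.0, 0.0, 0.0],[0.9, 0.02, 0.03, 1.01, 0.0, 0.0, 0.0],
[0.9, 0.02, 0.03, 1.02, 0.0, 0.0, 0.0],[0.9, 0.02, 0.03, 1.01, 0.0, 0.0, 0.0],[0.9, 0.02, 0.03, 1.02, 0.0, 0.0, 0.0],[0.9, 0.02, 0.03, 1.01, 0.0, 0.1, 0.0],[0.9, 0.02, 0.02, 1.02, -0.1, 0.0, 0.0],
  -> [ 0.5891  0.1593 -0.031 ]
```

B is within about 1.5 mm. The D fit was spoiled, probably by the arm in view, so I recheck it later. Picking c1.

>>> carry_out:
  increments:
    - [[0.9, 0.1, 0.2, 1.5, 0, 0, 0], [0.9, 0, 0, 2, 0, 0, 0], [0.9, 0, 0, 2, 0, 0, 0], [0.9, 0, 0, 1.2, 0, 0, 0], [0.9, 0, 0, 0.8, 0, 0, 0]]

```text
time_s: 23.23
eef_pos: [0.5881, 0.1597, -0.0266]
orientation: [-0.0, 0.742, 0.67, -0.001]
force: [-0.5, -0.1, 1.0]
opening: 0.0794
```

>>> carry_out:
  increments:
    - [[0.9, 0, 0, 0.3, 0, 0, 0], [0.9, 0, 0, 0.2, 0, 0, 0], [0.9, 0, 0, 0.1, 0, 0, 0], [0, 0, 0, 0, 0, 0, 0], [0, 0, 0, 0, 0, 0, 0]]

```text
time_s: 23.65
eef_pos: [0.5898, 0.1612, -0.0296]
orientation: [0.0, 0.742, 0.67, 0.001]
force: [-0.0, 0.3, 0.6]
opening: 0.0681
```

>>> carry_out:
  increments:
    - [[0, 0, 0, 0, 0, 0, 0], [0, 0, 0, 0, 0, 0, 0], [0, 0, 0, 0, 0, 0, 0], [0, 0, 0, 0, 0, 0, 0], [0, 0, 0, 0, 0, 0, 0]]

```text
time_s: 24.07
eef_pos: [0.5894, 0.1606, -0.0299]
orientation: [0.0, 0.742, 0.67, -0.0]
force: [-0.5, -1.2, 5.2]
opening: 0.0499
```

>>> carry_out:
  increments:
    - [[0, 0, 0, -0.3, 0, 0, 0], [0, 0, 0, -0.7, 0, 0, 0], [0, 0, 0, -2, 0, 0, 0], [0, 0, 0, -3, 0, 0, 0], [0, 0, 0, -3.5, 0, 0, 0]]

```text
time_s: 24.48
eef_pos: [0.5876, 0.1609, 0.0646]
orientation: [-0.001, 0.742, 0.671, -0.002]
force: [0.9, 0.0, -1.7]
opening: 0.0499
```

```bash
python3 plan.py ".5649,-.1609,.065,.187,0,15"
```

```text
24.48 [0.5876 0.1609 0.0646] [-0.14  0.88 -0.36  1.71  0.46  0.64  0.71] 0.0499
yaw 1.47
[0, -2.15, 0.07, 0.0, 0.0, 0.0, 4.9],[0, -2.14, 0.25, 0.0, 0.0, 0.0, 4.9],[0, -2.11, 0.43, 0.0, 0.0, 0.0, 4.9],[0, -2.06, 0.61, 0.0, 0.0, 0.0, 4.9],[0, -2.0, 0.78, 0.0, 0.0, 0.0, 4.9],
[0, -1.93, 0.95, 0.0, 0.0, 0.0, 4.9],[0, -1.84, 1.11, 0.0, 0.0, 0.0, 4.9],[0, -1.74, 1.26, 0.0, 0.0, 0.0, 4.9],[0, -1.62, 1.41, 0.0, 0.0, 0.0, 4.9],[0, -1.5, 1.54, 0.0, 0.0, 0.0, 4.9],
[0, -1.36, 1.67, 0.0, 0.0, 0.0, 4.9],[0, -1.21, 1.78, 0.0, 0.0, 0.1, 4.9],[0, -1.06, 1.87, -0.01, 0.0, 0.0, 4.9],[0, -0.9, 1.95, 0.0, 0.0, 0.1, 4.9],[0, -0.72, 2.03, -0.01, 0.0, 0.0, 4.9],
  -> [ 0.5649 -0.1609  0.065 ]
```

>>> carry_out:
  increments:
    - [[0, -2.15, 0.1, 0, 0, 0, 4.9], [0, -2.15, 0.25, 0, 0, 0, 4.9], [0, -2.1, 0.4, 0, 0, 0, 4.9], [0, -2.05, 0.6, 0, 0, 0, 4.9], [0, -2.0, 0.8, 0, 0, 0, 4.9]]

```text
time_s: 24.9
eef_pos: [0.5815, 0.0533, 0.0652]
orientation: [-0.0, 0.868, 0.496, 0.0]
force: [0.0, 0.1, -1.1]
opening: 0.0496
```

>>> carry_out:
  increments:
    - [[0, -1.95, 0.95, 0, 0, 0, 4.9], [0, -1.85, 1.1, 0, 0, 0, 4.9], [0, -1.75, 1.25, 0, 0, 0, 4.9], [0, -1.6, 1.4, 0, 0, 0, 4.9], [0, -1.5, 1.55, 0, 0, 0, 4.9]]

```text
time_s: 25.32
eef_pos: [0.5737, -0.0538, 0.0651]
orientation: [-0.0, 0.954, 0.3, 0.0]
force: [0.3, 0.5, -1.2]
opening: 0.0501
```

>>> carry_out:
  increments:
    - [[0, -1.35, 1.65, 0, 0, 0, 4.9], [0, -1.2, 1.8, 0, 0, 0, 4.9], [0, -1.05, 1.85, 0, 0, 0, 4.9], [0, -0.9, 1.95, 0, 0, 0, 4.9], [0, -0.7, 2.0, 0, 0, 0, 4.9]]

```text
time_s: 25.73
eef_pos: [0.5663, -0.1606, 0.065]
orientation: [-0.0, 0.996, 0.091, 0.0]
force: [0.3, -0.4, -1.1]
opening: 0.05
```

```bash
python3 - <<'E'
from h import *
for i in range(7): snapshot("side")
s=snapshot("side");t=snapshot("top")
cv2.imwrite("pics/g6.png",np.hstack([cv2.resize(s["color"][180:280,180:290],None,fx=3,fy=3,interpolation=cv2.INTER_CUBIC),cv2.resize(t["color"][170:270,260:370],None,fx=3,fy=3,interpolation=cv2.INTER_CUBIC)]))
E
python3 plan.py ".5649,-.1609,-.005,.187,0,5"
```

```text
26.18 [ 0.5667 -0.1584  0.0647] [ 0.25  0.84 -0.09  1.79  0.13  0.52  0.26] 0.0498
yaw 0.189
[0, -0.04, 0.04, 1.39, 0.0, 0.0, 0.0],[0, -0.05, 0.04, 1.4, 0.0, 0.0, 0.0],[0, -0.04, 0.05, 1.39, 0.0, 0.0, 0.0],[0, -0.05, 0.04, 1.4, 0.0, 0.0, 0.1],[0, -0.04, 0.05, 1.39, -0.1, 0.0, 0.0],
  -> [ 0.5649 -0.1609 -0.005 ]
```

View pics/g6.png

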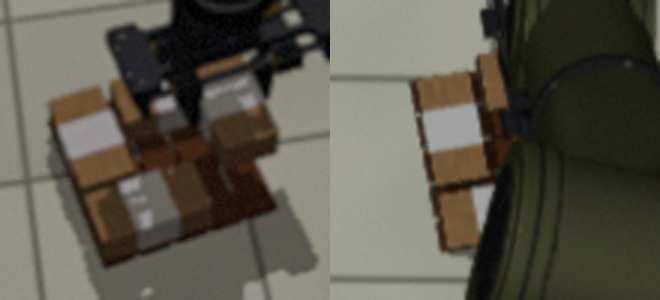

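The view shows A, D and B in place. The held carton hangs above the free corner at (240,110) in the side crop. I align and lower.

>>> carry_out:
  increments:
    - [[0, -0.2, 0.2, 0, 0, 0, 0], [0, 0, 0, 2, 0, 0, 0], [0, 0, 0, 2, 0, 0, 0], [0, 0, 0, 1.5, 0, 0, 0], [0, 0, 0, 1.0, 0, 0, 0]]

```text
time_s: 26.6
eef_pos: [0.5639, -0.1619, -0.0018]
orientation: [-0.0, 0.996, 0.093, -0.001]
force: [-0.1, -0.1, -0.9]
opening: 0.05
```

>>> carry_out:
  increments:
    - [[0, 0, 0, 0.4, 0, 0, 0], [0, 0, 0, 0.2, 0, 0, 0], [0, 0, 0, 0, 0, 0, 0], [0, 0, 0, 0, 0, 0, 0], [0, 0, 0, 0, 0, 0, 0]]

```text
time_s: 27.02
eef_pos: [0.5654, -0.1626, -0.0055]
orientation: [0.0, 0.996, 0.093, 0.001]
force: [-0.3, -0.6, -1.0]
opening: 0.0501
```

>>> carry_out:
  increments:
    - [[0, 0, -0.1, 0.1, 0, 0, 0], [0, 0, 0, 0.1, 0, 0, 0], [0, 0, 0, 0.05, 0, 0, 0], [0, 0, 0, 0, 0, 0, 0], [0, 0, 0, 0, 0, 0, 0]]

```text
time_s: 27.43
eef_pos: [0.565, -0.1613, -0.0079]
orientation: [0.0, 0.996, 0.093, 0.0]
force: [-1.8, 1.3, 5.6]
opening: 0.0497
```

>>> carry_out:
  increments:
    - [[0.75, 0, 0, 0, 0, 0, 0], [0.75, 0, 0, 0, 0, 0, 0], [0.75, 0, 0, 0, 0, 0, 0], [0.75, 0, 0, 0, 0, 0, 0], [0.75, 0, 0, -1, 0, 0, 0]]

```text
time_s: 27.85
eef_pos: [0.5632, -0.1611, -0.0001]
orientation: [-0.001, 0.996, 0.093, -0.002]
force: [-0.3, 0.1, 0.5]
opening: 0.0656
```

>>> carry_out:
  increments:
    - [[0.75, 0, 0, -2, 0, 0, 0], [0.75, 0, 0, -3, 0, 0, 0], [0.75, 0, 0, -3, 0, 0, 0], [0.75, 0, 0, -3, 0, 0, 0], [0.75, 0, -3, -1, 0, 0, 0]]

```text
time_s: 28.27
eef_pos: [0.5621, -0.1399, 0.126]
orientation: [0.004, 0.996, 0.088, 0.004]
force: [1.1, -0.4, 0.1]
opening: 0.0659
```

>>> carry_out:
  increments:
    - [[0.75, 0, -4, 0, 0, 0, 0], [0.75, 0, -4, 0, 0, 0, 0], [0.75, 0, -4, 0, 0, 0, 0], [0.75, 0, -4, 0, 0, 0, 0], [0.75, 0, -4, 0, 0, 0, 0]]

```text
time_s: 28.68
eef_pos: [0.5215, 0.0663, 0.122]
orientation: [-0.0, 0.996, 0.093, 0.0]
force: [0.1, 0.2, -0.4]
opening: 0.0661
```

>>> carry_out:
  increments:
    - [[0.75, 0, -4, 0, 0, 0, 0], [0.75, 0, -4, 0, 0, 0, 0], [0.75, 0, -4, 0, 0, 0, 0], [0.75, 0, -2, 0, 0, 0, 0], [0.75, 0, 0, 0, 0, 0, 0]]

```text
time_s: 29.1
eef_pos: [0.4943, 0.2098, 0.1219]
orientation: [-0.003, 0.995, 0.098, 0.0]
force: [0.6, 0.3, -0.3]
opening: 0.0658
```

Run:
```python
from h import *
import h
for i in range(5): snapshot("side")
T,S=snapshot("top"),snapshot("side"); h.HMIN=4;h.VMIN=85
W={"A":[.4506,-.1377,-1.384],"B":[.4905,-.2147,.187],"C":[.5675,-.1747,-1.384],"D":[.5275,-.0977,.187]}
for k,w in W.items():
  for c,n in(([T],"t"),([S],"s")):
    q,e=fit(c,lambda p:carton(p,.022)[1::2],w,grow=2); print(k,n,np.round((q-w)*[1e3,1e3,57.3],1),round(e,3))
it=[carton(w,.022)[1::2] for w in W.values()]
draw(T,it,"end",275,175,95,95,6)
e=cv2.imread("pics/end.png")
cv2.imwrite("pics/end2.png",np.hstack([e[:540],cv2.resize(S["color"][190:280,185:220+55],None,fx=2.5,fy=6)[:540]]))
```

```text
A t [ 0.1 -0.7  1.5] 0.033
A s [-0.9 -1.7 -0.2] 0.02
B t [-0.   0.1  0.3] 0.032
B s [-1.  -0.2 -0.5] 0.15
C t [ 0.4  3.3 -0.7] 0.026
C s [-0.4  2.3 -0.6] 0.076
D t [0.5 0.2 0.1] 0.019
D s [ 0.3 -1.8 -0.6] 0.022
```

View pics/end2.png

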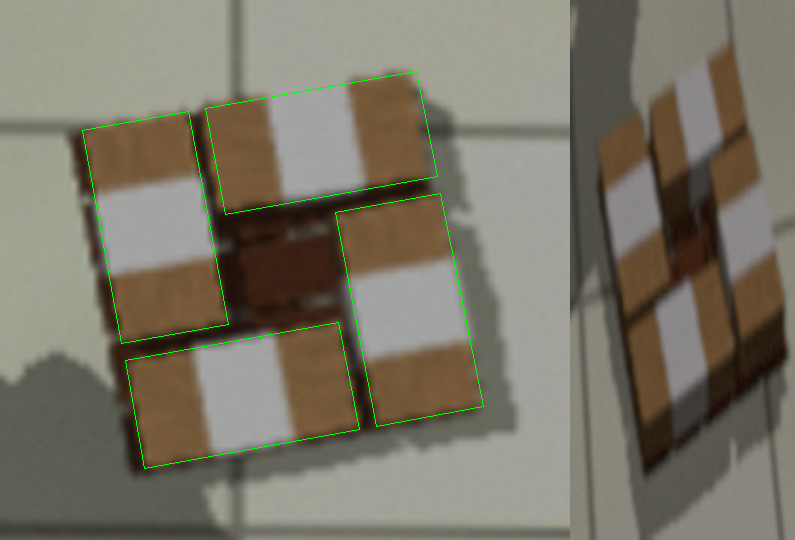

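In the picture all four cartons lie flat as a pinwheel with an open square in the middle. A, B and D are within about 2 mm in both cameras, but C sits about 3 mm off toward D (gap at (210,160)). About 31 s remain, so I'll regrasp C and move it 3 mm.

```bash
python3 - <<'E'
from bench import snapshot
for i in range(2): snapshot("top")
E
python3 plan.py ".565,-.1613,.07,.187,.75,15"
```

```text
29.55 [0.4964 0.2009 0.1213] [-0.47  0.7  -0.    1.92  0.    0.52 -0.29] 0.0659
yaw 0.184
[0.75, 0.01, 2.46, 0.34, 0.0, 0.0, 0.0],[0.75, 0.01, 2.46, 0.34, 0.0, 0.0, 0.0],[0.75, 0.01, 2.46, 0.34, 0.0, 0.0, 0.0],[0.75, 0.01, 2.46, 0.34, 0.0, 0.0, 0.0],[0.75, 0.01, 2.46, 0.34, 0.0, 0.0, 0.0],
[0.75, 0.01, 2.46, 0.34, 0.0, 0.0, 0.0],[0.75, 0.01, 2.46, 0.34, 0.0, 0.0, 0.0],[0.75, 0.0, 2.45, 0.35, 0.0, 0.0, 0.0],[0.75, 0.01, 2.46, 0.34, 0.0, 0.0, 0.0],[0.75, 0.0, 2.45, 0.35, 0.0, 0.0, 0.0],
[0.75, 0.01, 2.46, 0.34, 0.0, 0.0, 0.0],[0.75, 0.0, 2.45, 0.35, 0.0, 0.0, 0.0],[0.75, 0.01, 2.46, 0.34, 0.0, 0.0, -0.1],[0.75, 0.0, 2.45, 0.35, 0.0, 0.0, 0.0],[0.75, 0.0, 2.46, 0.34, 0.0, 0.0, -0.1],
  -> [ 0.565  -0.1613  0.07  ]
```

>>> carry_out:
  increments:
    - [[0.75, 0, 2, 0, 0, 0, 0], [0.75, 0, 3, 0, 0, 0, 0], [0.75, 0, 3, 0.2, 0, 0, 0], [0.75, 0, 3, 0.4, 0, 0, 0], [0.75, 0, 3, 0.4, 0, 0, 0]]

```text
time_s: 29.97
eef_pos: [0.5223, 0.0627, 0.1112]
orientation: [0.0, 0.996, 0.093, 0.0]
force: [0.9, -0.5, -0.2]
opening: 0.066
```

>>> carry_out:
  increments:
    - [[0.75, 0, 3, 0.4, 0, 0, 0], [0.75, 0, 3, 0.4, 0, 0, 0], [0.75, 0, 3, 0.4, 0, 0, 0], [0.75, 0, 3, 0.4, 0, 0, 0], [0.75, 0, 3, 0.4, 0, 0, 0]]

```text
time_s: 30.38
eef_pos: [0.5497, -0.085, 0.091]
orientation: [0.0, 0.996, 0.092, -0.0]
force: [1.0, 0.2, -0.1]
opening: 0.0664
```

>>> carry_out:
  increments:
    - [[0.75, 0, 3, 0.4, 0, 0, 0], [0.75, 0, 2.5, 0.4, 0, 0, 0], [0.75, 0, 1.5, 0.4, 0, 0, 0], [0.75, 0, 0.8, 0.5, 0, 0, -0.2], [0.75, 0, 0, 0.4, 0, 0, 0]]

```text
time_s: 30.8
eef_pos: [0.5639, -0.1624, 0.0697]
orientation: [0.001, 0.996, 0.093, -0.0]
force: [-0.7, 0.3, 0.1]
opening: 0.0659
```

```bash
python3 - <<'E'
from bench import snapshot
for i in range(8): snapshot("top")
E
python3 plan.py ".565,-.1613,-.0079,.187,.75,5"
```

```text
31.2 [ 0.5645 -0.1583  0.0705] [ 0.25  0.83 -0.1   1.8   0.14  0.53  0.25] 0.0661
yaw 0.191
[0.75, 0.0, 0.06, 1.57, 0.0, 0.0, 0.1],[0.75, 0.0, 0.06, 1.57, 0.0, 0.0, 0.0],[0.75, 0.0, 0.06, 1.57, 0.0, 0.0, 0.1],[0.75, 0.0, 0.06, 1.56, 0.0, 0.0, 0.0],[0.75, -0.01, 0.06, 1.57, 0.0, 0.0, 0.1],
  -> [ 0.565  -0.1613 -0.0079]
```

>>> carry_out:
  increments:
    - [[0.75, 0, 0.1, 1.5, 0, 0, 0.2], [0.75, 0, 0, 2, 0, 0, 0], [0.75, 0, 0, 2, 0, 0, 0], [0.75, 0, 0, 1.4, 0, 0, 0], [0.75, 0, 0, 0.6, 0, 0, 0]]

```text
time_s: 31.62
eef_pos: [0.5634, -0.1596, -0.0065]
orientation: [-0.001, 0.996, 0.094, -0.001]
force: [-0.1, -0.1, -0.2]
opening: 0.0667
```

>>> carry_out:
  increments:
    - [[0, 0, 0, 0, 0, 0, 0], [0, 0, 0, 0, 0, 0, 0], [0, 0, 0, 0, 0, 0, 0], [0, 0, 0, 0, 0, 0, 0], [0, 0, 0, 0, 0, 0, 0]]

```text
time_s: 32.03
eef_pos: [0.565, -0.1605, -0.004]
orientation: [0.0, 0.996, 0.093, 0.001]
force: [-1.4, 0.6, 2.2]
opening: 0.0498
```

>>> carry_out:
  increments:
    - [[0, 0, 0, 0, 0, 0, 0], [0, 0, 0, 0, 0, 0, 0], [0, 0, 0, 0, 0, 0, 0], [0, 0, 0, -0.1, 0, 0, 0], [0, 0, 0, -0.1, 0, 0, 0]]

```text
time_s: 32.45
eef_pos: [0.5643, -0.1604, -0.0028]
orientation: [-0.0, 0.996, 0.093, -0.0]
force: [0.7, 0.1, -1.0]
opening: 0.0501
```

>>> carry_out:
  increments:
    - [[0, 0, 0.1, 0, 0, 0, 0], [0, 0, 0.1, 0, 0, 0, 0], [0, 0, 0.1, 0, 0, 0, 0], [0, 0, 0, 0, 0, 0, 0], [0, 0, 0, 0, 0, 0, 0]]

```text
time_s: 32.87
eef_pos: [0.5649, -0.1635, -0.0029]
orientation: [-0.0, 0.996, 0.093, -0.0]
force: [-0.5, -0.1, -0.7]
opening: 0.0499
```

>>> carry_out:
  increments:
    - [[0, 0, 0, 0.1, 0, 0, 0], [0, 0, 0, 0.1, 0, 0, 0], [0, 0, 0, 0, 0, 0, 0], [0, 0, 0, 0, 0, 0, 0], [0, 0, 0, 0, 0, 0, 0]]

```text
time_s: 33.28
eef_pos: [0.565, -0.1634, -0.004]
orientation: [0.0, 0.996, 0.093, 0.0]
force: [-2.0, -0.3, 6.6]
opening: 0.0497
```

Moved 3 mm and resting on the board. I release, clear the view and check.

>>> carry_out:
  increments:
    - [[0.75, 0, 0, 0, 0, 0, 0], [0.75, 0, 0, 0, 0, 0, 0], [0.75, 0, 0, 0, 0, 0, 0], [0.75, 0, 0, 0, 0, 0, 0], [0.75, 0, 0, -1, 0, 0, 0]]

```text
time_s: 33.7
eef_pos: [0.5636, -0.163, 0.0039]
orientation: [-0.001, 0.996, 0.093, -0.002]
force: [0.6, -1.0, -0.1]
opening: 0.0659
```

>>> carry_out:
  increments:
    - [[0.75, 0, 0, -2, 0, 0, 0], [0.75, 0, 0, -3, 0, 0, 0], [0.75, 0, 0, -3, 0, 0, 0], [0.75, 0, 0, -3, 0, 0, 0], [0.75, 0, -3, -1, 0, 0, 0]]

```text
time_s: 34.12
eef_pos: [0.5625, -0.1418, 0.13]
orientation: [0.004, 0.996, 0.088, 0.004]
force: [1.7, -1.8, -0.8]
opening: 0.0664
```

>>> carry_out:
  increments:
    - [[0.75, 0, -4, 0, 0, 0, 0], [0.75, 0, -4, 0, 0, 0, 0], [0.75, 0, -4, 0, 0, 0, 0], [0.75, 0, -4, 0, 0, 0, 0], [0.75, 0, -4, 0, 0, 0, 0]]

```text
time_s: 34.53
eef_pos: [0.5219, 0.0643, 0.126]
orientation: [-0.0, 0.996, 0.093, 0.0]
force: [0.1, -0.0, 0.3]
opening: 0.0664
```

>>> carry_out:
  increments:
    - [[0.75, 0, -4, 0, 0, 0, 0], [0.75, 0, -4, 0, 0, 0, 0], [0.75, 0, -4, 0, 0, 0, 0], [0.75, 0, -2, 0, 0, 0, 0], [0.75, 0, 0, 0, 0, 0, 0]]

```text
time_s: 34.95
eef_pos: [0.4947, 0.2079, 0.1259]
orientation: [-0.003, 0.995, 0.098, 0.0]
force: [0.5, 0.7, 0.4]
opening: 0.066
```

Run:
```python
from h import *
import h
for i in range(6): snapshot("side")
T,S=snapshot("top"),snapshot("side"); h.HMIN=4;h.VMIN=85
W={"A":[.4506,-.1377,-1.384],"B":[.4905,-.2147,.187],"C":[.5675,-.1747,-1.384],"D":[.5275,-.0977,.187]}
for k,w in W.items():
  for c,n in(([T],"t"),([S],"s")):
    q,e=fit(c,lambda p:carton(p,.022)[1::2],w,grow=2); print(k,n,np.round((q-w)*[1e3,1e3,57.3],1),round(e,3))
draw(T,[carton(w,.022)[1::2] for w in W.values()],"end3",275,175,95,95,6)
print(telemetry.sense()["eef_pos"])
```

```text
A t [ 0.1 -1.   1. ] 0.032
A s [-0.9 -1.9  0.8] 0.026
B t [-0.4  0.2  0.3] 0.027
B s [-0.8 -0.  -1.2] 0.151
C t [ 0.5 -0.2 -0.3] 0.025
C s [ 0.  -0.2 -0.4] 0.091
D t [0.5 0.2 0.1] 0.019
D s [ 0.2 -1.5  0.3] 0.02
[0.49684226 0.19855826 0.12528769]
```

View pics/end3.png

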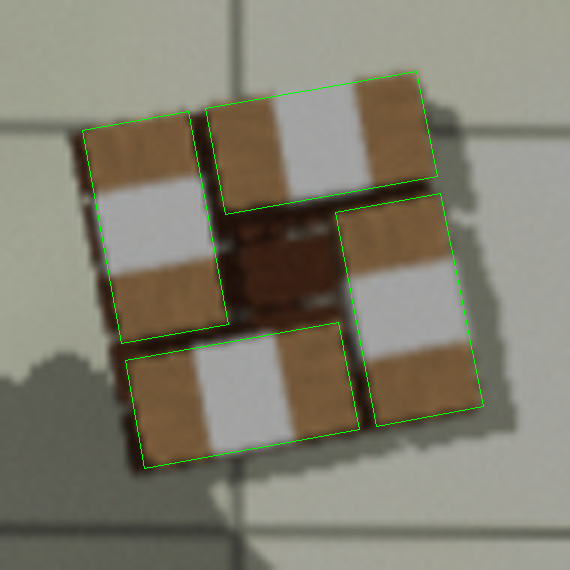

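The end view shows all four cartons on their outlines with even gaps and an open centre at (285,265). I hand in.

```bash
python3 -c "
from bench import r; print(r.hand_in())"
```

```text
the job is handed in; nothing more can be done
None
```

The pinwheel is complete and handed in at about 35 s of the 61 s allowed. The three loose brown cartons now lie flat on place_b, place_c and place_d, and the gripper is well clear.

- **Final fits:** each carton I placed is within about 1.5 mm and 1.2° of its target in both cameras. The laid carton fits within about 2 mm of place_a, the same as before I started.
- **Other objects:** I did not touch the bowl, the soap dish, the tumbler or the red and black look-alikes. I did not measure them again at the end.
- **Height readings:** the reported tool height did not match the real one; the fingertips were about 34 mm higher. My first two grasps closed on nothing above the carton, without moving it. I then found the true height from the pictures and small force-checked steps.
- **Regrasp of place_c:** that carton first landed about 3 mm off along the board, so I gripped it again and moved it 3 mm.
- **Failed check:** one fit of the carton on place_d gave a bad result, probably because the arm was in the way. The later clear views gave good fits.

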